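# Put the loose round covers away, each in its own dish

### The arm

A 6-joint arm with a two-finger parallel gripper is mounted at the origin on a cart in front of the work surface, level with it; the furniture and walls round the work are solid. World frame = base frame: x ahead of the robot, y to its left, z up, the work surface at z = 0. Lengths are in m, angles in rad, forces in N, time in s.
With the tool pointing down it reaches from about 0.375 to 0.9 m from the base axis. Payload 3.1 kg.
Tool frame: the origin (TCP) lies on the centre line of the jaws, within the pads' length; the fingertips stand 17 mm ahead of it and the grasp point (between the pads) lies 2 mm behind it; y points along the fingers, z is the direction in which the jaws open and shut, and the axes are right-handed (so a half turn about y gives the same grasp; the last joint's range is limited). The gripper opens to 85 mm and grips with 20 to 120 N. Pads are 22 mm wide; open, the fingers measure 114 mm over their backs; the gripper's body (76 mm by 85 mm) begins 54 mm behind the grasp point. The pads swing forward as they close: fully open they stand 13 mm farther back than shut.
Start: joints at [-1.458, 0.527, 1.433, -0, 1.181, -0.178], TCP at [0.179, -0.599, 0.219] pointing down, gripper open.
Joint ranges: [-3.08, 3.08], [-0.75, 2.2], [0.22, 2.44], [-1.43, 4.57], [0, 2.65], [-2.85, 2.85]. Speed limits (rad/s): [2.79, 2.79, 3.14, 3.14, 3.14, 3.14].

### API

Orientations are given as a unit quaternion [x, y, z, w].
In Python, from station import manip gives the robot as it stands.
- The arm moves only by the shell command python3 -m handwheel 'ROWS' [FORCE]. ROWS is JSON, one flat list of numbers, 7 for each row, row after row: the shift along the tool's x, y, z in cm, then the turn, a rotation vector about the tool's x, y, z in rad, then the finger opening in cm, from 0 to 8.54. A call has 1 to 10 rows; each row is the pose to reach, as a shift and turn from the pose commanded when the call began, along the tool's axes at that moment; what a row does not reach only later rows make up. A row lasts 1/12 s, in which the tool goes at most 41.7 mm and 7.16 degrees, less where a joint would pass 70% of its speed; a pose out of reach is approached as far as the arm can. A call with a gripper value outside its range is refused whole. The fingers move at their own pace and stop on an object; FORCE is the grip in N (left out, the last holds). Time passes only in rows, so rows that repeat a pose let the fingers close. It gives the time, the measured TCP pose, the force and the opening at its end, in the units of the state.
- manip.sense(): the state, without advancing time (a new reading comes with each control period).
- manip.snapshot(name): name is "side" or "top"; returns a dict with "frame" (384x512x3 uint8, red, green, blue), "depth" (384x512 float32, m along the optical axis (not along the pixel's ray), 0 where there is no reading), "camera_matrix" (3x3 intrinsics, pixels), "rvec" (rotation vector, rad) and "tvec" (3), from world to camera coordinates, as OpenCV has them. Camera axes: x right, y down, z forward; pixel columns grow to the right and rows downward; lengths in m; the calibration is good to about 2 mm. A picture is of the moment at which its call begins.
- manip.sign_off(): hands the job in, once; it reports no verdict.
The state is a dict: "t": time; "q": joint angles; "qd": joint speeds; "tau": joint torques, N m; "tcp_pos": TCP position; "tool_rot": TCP orientation; "force": force on the tool from outside, world axes, zero at the start; "ft_torque": the same for the moment, N m; "finger_gap": opening from 0.0 (shut) to 1.0 (fully open).
Only numpy, scipy, OpenCV 4.12 (cv2) and the standard library are available. Lean on these libraries where they do the work, as an engineer would, in place of code of your own. Each camera call takes 0.05 s, during which the arm holds its last target.

### The job

Put the four round covers on the tool cart away, each lying flat and right way up inside its own shallow grey metal dish: the small black cap in the smallest round dish, the tall black cap in the middle-sized round dish, the metal cover with the knob in the largest round dish, and the cream filler cap in the square dish. The metal cover lies under the lip of its holder, so it has to be slid out of the open front before it can be lifted.

Things in the scene. Friction and masses are not known exactly. Their poses are not given: they have to be found in the camera images.
- small_cap: Small flat black cap, a solid round disc 43 mm across and 10 mm high, about 25 g, loose. Origin: centre of its underside, z up. It starts right way up on the cart top.
- tall_cap: Tall black cap, a solid round disc 53 mm across and 19 mm high, about 25 g, loose. Origin: centre of its underside, z up. It starts right way up on the cart top.
- cream_cap: Cream, partly rusty, domed filler cap with a small stud on top: 54 mm across at the ribbed skirt, 24 mm high (28 mm with the stud), about 50 g, loose. The side is upright for the lowest 6 mm, leans in only slightly up to 13 mm (51 mm across there) and slopes strongly above. Origin: centre of its underside, z up. Starts right way up on the cart top.
- metal_cover: Bare aluminium cover, loose, about 120 g: a disc 70 mm across and 6 mm thick with an upright round knob on its centre, 22 mm in diameter and 24 mm high (30 mm in all). Origin: centre of its underside, z up. Starts lying in cover_holder, 6 mm in front of the holder's origin, its rear 15 mm under the lip; pulled 20 mm or more forward (the holder's -x) it is clear of the lip.
- cover_holder: Low grey-painted steel holder, fixed, 96 mm long (x) by 86 mm wide (y). Floor 4 mm thick; side rails (76 mm apart inside, tops at 17 mm) from x = -10 mm back; a lip across the rear from x = +14 to +48 mm, its underside 17 mm and its top 20 mm above the holder's underside. Its front (-x side, facing the robot within 0.15 rad) is open. Origin: centre of the underside, z up.
- small_dish: Smallest round grey-painted steel dish, 58 mm inside, 64 mm outside. Fixed. Floor 2 mm thick; rim 3 mm thick, its top 3 mm above the floor. Origin: centre of the underside, z up. The grey tray here has ridges 25 mm high: one along y at x = 0.55 to 0.57 and others along x at y = 0.05 to 0.07, -0.16 to -0.20 and -0.34 to -0.35; its outer wall, 47 mm high, ends at x = 0.343.
- middle_dish: Middle-sized round grey-painted steel dish, 74 mm inside, 80 mm outside. Fixed. Floor 2 mm thick; rim 3 mm thick, its top 3 mm above the floor. Origin: centre of the underside, z up. Dishes and caps may stand in any compartment of the tray, in front of its long cross ridge or behind it, level with z = 0 to 0.001; bolts, clip plates and tools lie about.
- large_dish: Largest round grey-painted steel dish, 92 mm inside, 98 mm outside. Fixed. Floor 2 mm thick; rim 3 mm thick, its top 3 mm above the floor. Origin: centre of the underside, z up.
- square_dish: Square grey-painted steel dish, 76 mm inside, 82 mm outside, its sides along its own x and y. Fixed. Floor 2 mm thick; rim 3 mm thick, its top 3 mm above the floor. Origin: centre of the underside, z up.
There are look-alikes about, which are no part of the job. Leave any orange or pink look-alike of the cream_cap alone.

How it is judged:
At the end, for the whole second after the job is handed in: each cover lies released, still and flat, right way up (within 0.1 rad), on the floor of its own dish (origin under 5 mm above the dish's), centred within 12 mm (small cap: small dish, tall cap: middle dish, metal cover: large dish) or 17 mm (cream cap: square dish) (horizontal distance between small_cap and small_dish below 0.012 m and z of small_cap in the frame of small_dish between -0.001 and 0.005 m and angle between each of small_cap, tall_cap, metal_cover, cream_cap's own z axis and vertical below 0.1 rad and linear speed of each of small_cap, tall_cap, metal_cover, cream_cap below 0.02 m/s and angular speed of each of small_cap, tall_cap, metal_cover, cream_cap below 0.2 rad/s and horizontal distance between tall_cap and middle_dish below 0.012 m and z of tall_cap in the frame of middle_dish between -0.001 and 0.005 m and horizontal distance between metal_cover and large_dish below 0.012 m and z of metal_cover in the frame of large_dish between -0.001 and 0.005 m and horizontal distance between cream_cap and square_dish below 0.017 m and z of cream_cap in the frame of square_dish between -0.001 and 0.005 m); the robot touches nothing.
It also fails if it takes over 109 s, if anything falls off the work surface, if the arm or the gripper's body presses on something with over 40 N, if the wrist force passes 120 N, or if a joint passes its speed limit or range.

## Working session

There is one attempt and no reset: what is moved stays moved. The work goes in short steps, Python scripts to look and compute and a shell command to move; the robot and the scene stay as the last step left them, time stands still between calls to the robot, and variables do not carry over. Pictures are saved under pics/ and viewed, and the job is handed in when it is done.

```bash
ls; mkdir -p pics
cat > h.py <<'E'
import numpy as np, cv2
from station import manip
def snap(n):
    s=manip.snapshot(n); return s
def save(s,name,crop=None,scale=1):
    im=s["frame"][:,:,::-1]
    if crop: a,b,c,d=crop; im=im[b:d,a:c]
    im=cv2.resize(np.ascontiguousarray(im),None,fx=scale,fy=scale,interpolation=cv2.INTER_CUBIC)
    cv2.imwrite("pics/"+name+".png",im)
def world(s,u,v,z=None):
    K=np.array(s["camera_matrix"]);R,_=cv2.Rodrigues(np.array(s["rvec"],float));t=np.array(s["tvec"],float).ravel()
    r=np.linalg.inv(K)@np.array([u,v,1.])
    if z is None:
        d=s["depth"][int(round(v)),int(round(u))]; return R.T@(r*d-t)
    c=-R.T@t; w=R.T@r; return c+w*(z-c[2])/w[2]
def cloud(s):
    K=np.array(s["camera_matrix"]);R,_=cv2.Rodrigues(np.array(s["rvec"],float));t=np.array(s["tvec"],float).ravel()
    v,u=np.mgrid[0:384,0:512]; r=np.stack([u,v,np.ones_like(u)],-1)@np.linalg.inv(K).T
    P=(r*s["depth"][...,None]-t)@R; P[s["depth"]==0]=np.nan; return P
E
python3 - <<'E'
from h import *
import pickle
for n in("top","side"):
    s=snap(n);pickle.dump(s,open(n+"0.pkl","wb"));save(s,n+"0",scale=1.5)
    R,_=cv2.Rodrigues(np.array(s["rvec"],float));print(n,-R.T@np.array(s["tvec"]).ravel(),s["camera_matrix"])
print(manip.sense())
E
```

```text
pics
top [0.51811767 0.06581402 1.07925635] [[390.16889267   0.         253.05752341]
 [  0.         390.16889267 190.01502112]
 [  0.           0.           1.        ]]
side [0.46878297 0.98442871 0.74061076] [[356.27170797   0.         258.21676889]
 [  0.         356.27170797 197.03611846]
 [  0.           0.           1.        ]]
{'t': 0.1, 'q': array([-1.45855905e+00,  5.28350098e-01,  1.43378344e+00, -1.78046843e-05,
        1.18140398e+00, -1.78498205e-01]), 'qd': array([-0.00017282, -0.00096959, -0.00315934, -0.00039436,  0.00120963,
       -0.00134953]), 'tau': array([ 3.08466997e-04, -4.43305457e+01, -1.78586268e+01, -1.77736360e-04,
        3.86769170e-03,  6.09505491e-06]), 'tcp_pos': array([ 0.17910834, -0.59808414,  0.21784275]), 'tool_rot': array([-0.10241424,  0.70033547, -0.69896061,  0.10244815]), 'force': array([-0.05620586,  0.31896313,  0.67262559]), 'ft_torque': array([0.04418556, 0.00432161, 0.00161723]), 'finger_gap': 0.9980981239293238}
```

View pics/top0.png

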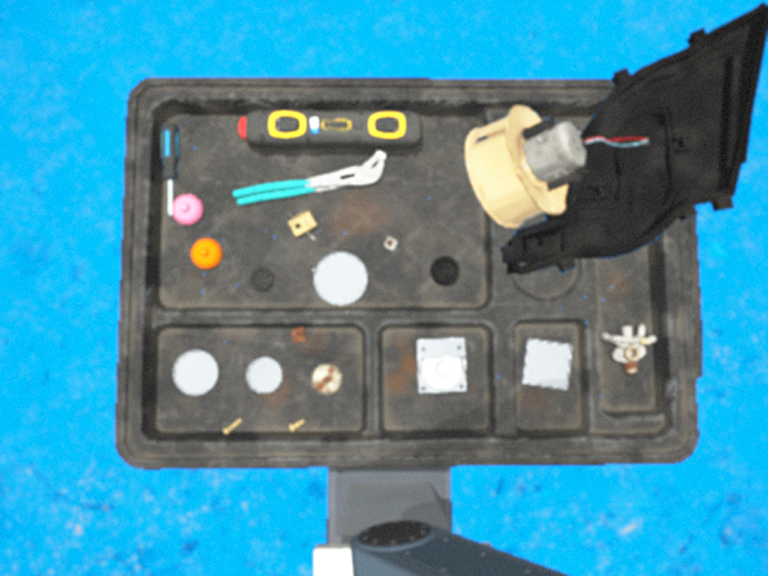

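View pics/side0.png

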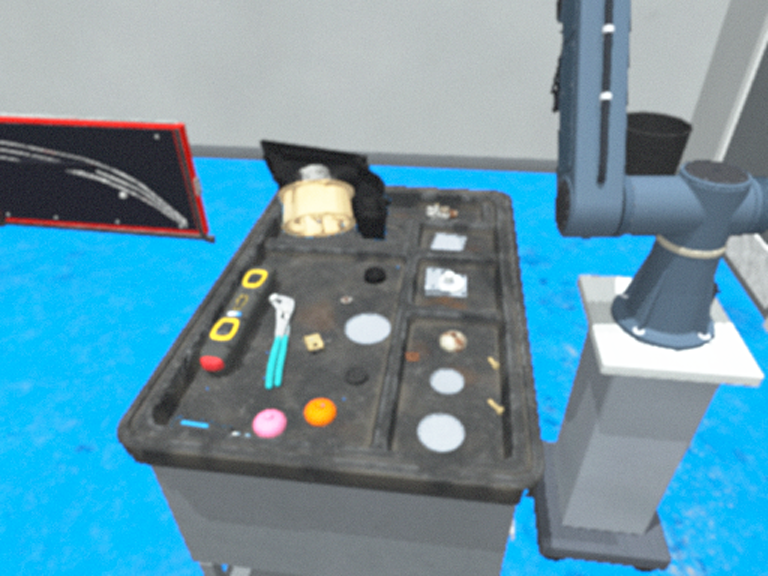

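Top view (1.5x pixels): round dishes are at (340,277) large, (195,372) middle and (264,375) small. The square dish is at (547,363) and the holder with the cover at (442,365). The cream/rusty cap is at (326,378), and black caps are at (262,280) and (444,270). The pink and orange look-alikes are at (188,209) and (205,254). I'll confirm each in an enlarged crop.

Run:
```python
from h import *
import pickle
s=pickle.load(open("top0.pkl","rb"))
save(s,"a",(100,160,260,290),5);save(s,"b",(250,160,410,290),5)
P=cloud(s)
for n,u,v in [("large",340,277),("mid",195,372),("small",264,375),("sq",547,363),("cover",442,370),("cream",326,378),("c1",262,280),("c2",444,270)]:
    print(n,P[round(v/1.5),round(u/1.5)].round(4))
```

```text
large [0.6336 0.1118 0.0031]
mid [0.4624 0.3746 0.0026]
small [0.4563 0.2501 0.0033]
sq [ 0.4744 -0.2685  0.0019]
cover [ 0.4639 -0.0702  0.0361]
cream [0.4517 0.1371 0.0284]
c1 [0.6279 0.2542 0.0083]
c2 [ 0.646  -0.0791  0.0111]
```

View pics/a.png

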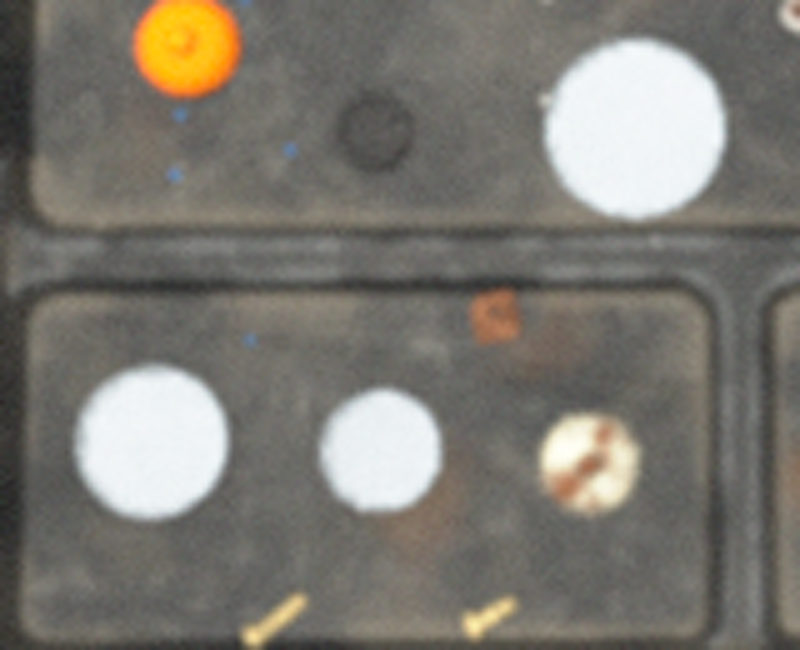

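View pics/b.png

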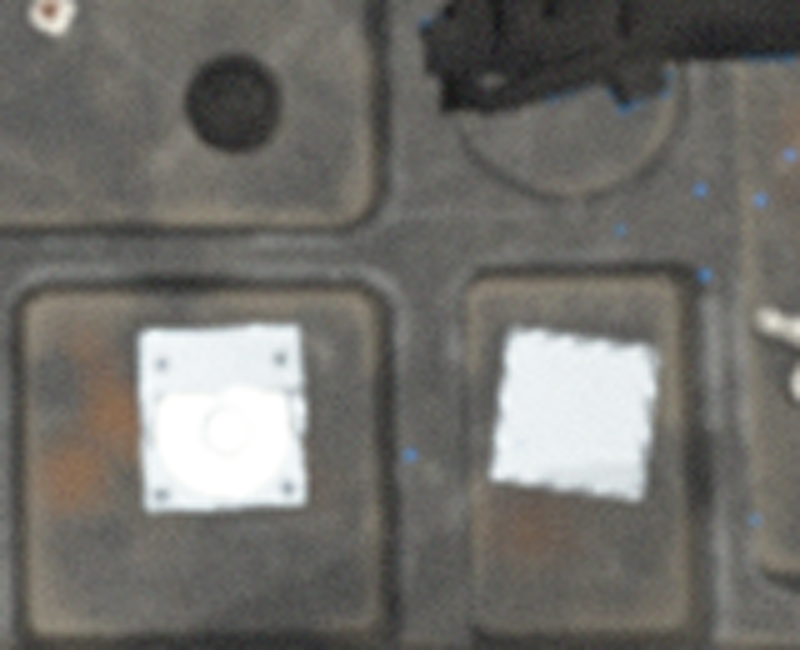

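Crops confirm the sizes at about 2.77 mm per pixel. The black disc at (375,131) in crop a is about 41 mm wide, so it's the small cap. The disc at (232,105) in crop b is about 52 mm wide, so it's the tall cap. Cream with rust at (590,464) in crop a is the cream cap, clearly not the orange or pink one. Next I'll compute positions from both cameras.

Run:
```python
from h import *
import pickle
s=pickle.load(open("top0.pkl","rb"));q=pickle.load(open("side0.pkl","rb"))
f=lambda x,y,o:((x+.5)/5-.5+o[0],(y+.5)/5-.5+o[1])
A=(100,160);B=(250,160)
def proj(s,p): return cv2.projectPoints(np.array([p],float),np.array(s["rvec"],float),np.array(s["tvec"],float),np.array(s["camera_matrix"],float),None)[0].ravel()
for n,x,y,o,z in [("large",635,129,A,.005),("mid",152,442,A,.005),("small",381,450,A,.005),("cream",590,464,A,.012),("smallcap",375,131,A,.01),("tall",232,105,B,.019),("knob",228,431,B,.034),("sq",575,414,B,.005),("holdfrontL",147,512,B,.004),("holdfrontR",306,508,B,.004),("holdRearL",138,328,B,.02),("holdRearR",300,325,B,.02),("sqTL",508,327,B,.005),("sqTR",660,347,B,.005),("sqBR",644,500,B,.005),("sqBL",490,480,B,.005)]:
    p=world(s,*f(x,y,o),z); print(n,p.round(4),"side1.5:",(proj(q,p)*1.5).round(1))
save(q,"sa",(210,160,370,290),5);save(q,"sb",(210,240,370,320),5)
```

```text
large [0.6322 0.1128 0.005 ] side1.5: [367.3 325.8]
mid [0.4626 0.3739 0.005 ] side1.5: [440.2 429.4]
small [0.4574 0.2503 0.005 ] side1.5: [446.2 378.6]
cream [0.4496 0.1366 0.012 ] side1.5: [452.5 337.3]
smallcap [0.631 0.255 0.01 ] side1.5: [356.1 370.6]
tall [ 0.6434 -0.078   0.019 ] side1.5: [375.1 271. ]
knob [ 0.4669 -0.071   0.034 ] side1.5: [448.5 272.2]
sq [ 0.4735 -0.2664  0.005 ] side1.5: [448.2 240.6]
holdfrontL [ 0.422 -0.03   0.004] side1.5: [466.5 294. ]
holdfrontR [ 0.4235 -0.117   0.004 ] side1.5: [466.3 273.1]
holdRearL [ 0.5218 -0.0248  0.02  ] side1.5: [423.6 286.7]
holdRearR [ 0.523  -0.1129  0.02  ] side1.5: [425.9 265.9]
sqTL [ 0.5213 -0.2307  0.005 ] side1.5: [429.5 246.4]
sqTR [ 0.5099 -0.3149  0.005 ] side1.5: [435.7 230.9]
sqBR [ 0.4265 -0.303   0.005 ] side1.5: [466.  234.8]
sqBL [ 0.4379 -0.2183  0.005 ] side1.5: [461.2 250.8]
```

View pics/sa.png

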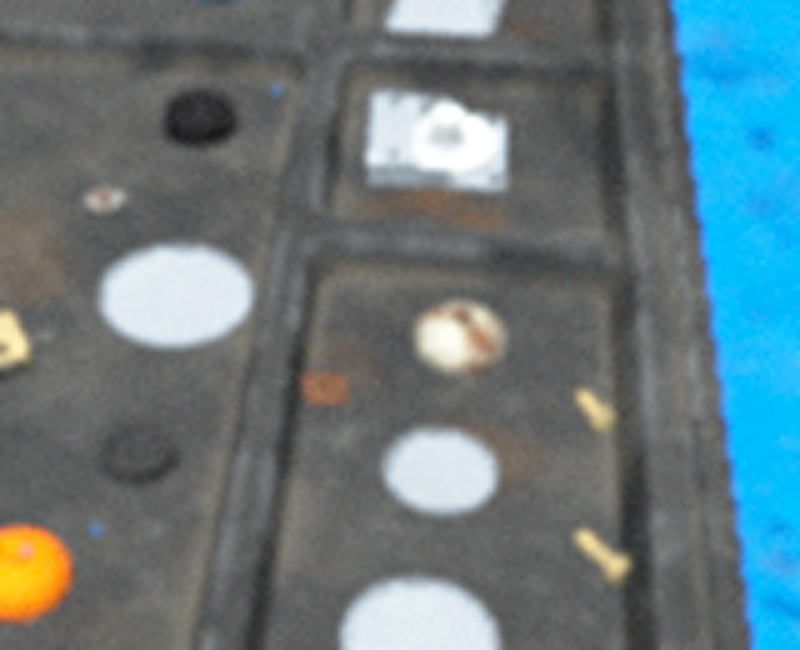

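View pics/sb.png

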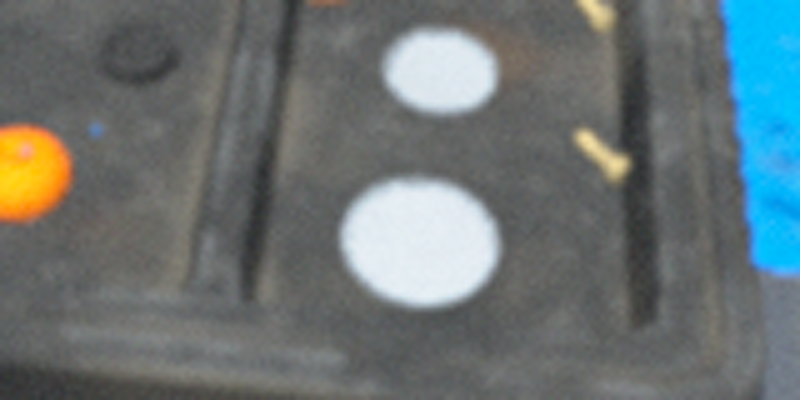

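Run:
```python
from h import *
import pickle
s=pickle.load(open("top0.pkl","rb"));q=pickle.load(open("side0.pkl","rb"))
P=cloud(s);Q=cloud(q)
# height profiles for ridges
def prof(P,ax,lo,hi,oax,olo,ohi):
    m=(P[...,oax]>olo)&(P[...,oax]<ohi)&(P[...,ax]>lo)&(P[...,ax]<hi)
    for a in np.arange(lo,hi,.004):
        k=m&(P[...,ax]>=a)&(P[...,ax]<a+.004)
        if k.sum()>2: print("%.3f:%.0f"%(a+.002,1000*np.nanmedian(P[k][:,2])),end=" ")
    print()
for C in(P,Q):
    prof(C,0,.53,.59,1,.1,.3); prof(C,1,.03,.09,0,.42,.5); prof(C,1,-.22,-.14,0,.42,.5); 
    for x,y in[(.6322,.1128),(.4626,.3739),(.4574,.2503),(.4735,-.2664),(.40,.2),(.6,.2),(.6,0)]:
        m=np.hypot(C[...,0]-x,C[...,1]-y)<.025; print(1000*np.nanmedian(C[m][:,2]).round(4),end=" ")
    print()
    print()
# bright-blob centroids by color in both
for C,im in((P,s["frame"]),(Q,q["frame"])):
    m=((im.min(-1)>150)).astype(np.uint8)
    n,l,st,ce=cv2.connectedComponentsWithStats(m)
    for i in range(1,n):
        if 120<st[i,4]<2500:
            k=l==i; print(st[i,4],ce[i].round(1),np.nanmean(C[k],0).round(4))
    print()
```

```text
0.532:2 0.536:2 0.540:2 0.544:11 0.548:22 0.552:25 0.556:25 0.560:25 0.564:25 0.568:25 0.572:18 0.576:9 0.580:1 0.584:2 0.588:2 
0.032:2 0.036:6 0.040:14 0.044:22 0.048:25 0.052:25 0.056:26 0.060:26 0.064:23 0.068:13 0.072:4 0.076:1 0.080:1 0.084:1 0.088:1 
-0.218:0 -0.214:1 -0.210:2 -0.206:13 -0.202:19 -0.198:24 -0.194:25 -0.190:25 -0.186:26 -0.182:25 -0.178:26 -0.174:25 -0.170:25 -0.166:23 -0.162:15 -0.158:4 -0.154:0 -0.150:1 -0.146:1 -0.142:2 
3.7 3.7 3.3 3.3 1.1 1.1 1.5 

0.532:-2 0.536:-2 0.540:-1 0.544:7 0.548:18 0.552:21 0.556:21 0.560:21 0.564:21 0.568:21 0.572:13 0.576:4 0.580:-3 0.584:-3 0.588:-2 
0.048:19 0.052:21 0.056:21 0.060:22 0.064:21 0.068:17 0.072:9 0.076:1 0.080:-3 0.084:-3 0.088:-4 
-0.198:19 -0.194:20 -0.190:20 -0.186:21 -0.182:21 -0.178:21 -0.174:21 -0.170:22 -0.166:21 -0.162:16 -0.158:11 -0.154:3 -0.150:-0 -0.146:-3 -0.142:-3 
-0.4 0.1 0.0 -1.2 -2.7 -2.7 -2.1 

658 [233.3 116.2] [0.8263 0.0939 0.0112]
385 [120.7 136.5] [0.7672 0.4035 0.0159]
138 [201.4 148.5] [0.7333 0.1818 0.0169]
1047 [226.4 185.5] [0.6322 0.1134 0.0038]
447 [419.8 228.6] [ 0.5106 -0.4143  0.0207]
1183 [294. 243.] [ 0.4734 -0.0704  0.0144]
935 [364.6 242.3] [ 0.4738 -0.2669  0.0034]
737 [130. 248.] [0.4626 0.3742 0.004 ]
470 [175.7 249.7] [0.4572 0.2508 0.0038]
528 [221.7 373.5] [ 0.1224  0.128  -0.0222]

1447 [210.3 135.7] [ 0.8012 -0.1662  0.1455]
223 [298.4 161. ] [ 0.4752 -0.2714 -0.0009]
987 [496.1 173.9] [-0.7831 -1.0955 -0.4984]
425 [296.7 187.7] [ 0.4737 -0.065   0.011 ]
304 [187.8 208.6] [0.8277 0.0924 0.0068]
494 [244.8 218.7] [ 6.324e-01  1.135e-01 -2.000e-04]
299 [297.7 253.8] [4.563e-01 2.510e-01 4.000e-04]
270 [178.7 281.4] [0.7593 0.4028 0.0152]
631 [293.6 287.9] [0.462  0.3751 0.0005]
179 [396.7 308.2] [ 0.0807  0.1228 -0.3629]
```

Positions from both cameras agree within about 1.5 mm in x and y. Top reads about 1 mm high and side about 3 mm low. The knob lies 6 mm in front of the fitted holder origin, as it should. I'll now write a helper that gives the shift and turn to a target pose.

```bash
cat >> h.py <<'E'
from scipy.spatial.transform import Rotation as Ro
# yaw: direction of tool z (opening) in world from +y axis, modulo pi
def go(x,y,z,yaw=None):
    s=manip.sense(); R=Ro.from_quat(s["tool_rot"]); p=s["tcp_pos"]; M=R.as_matrix()
    sh=M.T@(np.array([x,y,z])-p)*100
    rv=np.zeros(3)
    if yaw is not None:
        best=None
        for sg in(1,-1):
            zt=sg*np.array([-np.sin(yaw),np.cos(yaw),0]); yt=np.array([0,0,-1.]); xt=np.cross(yt,zt)
            T=np.stack([xt,yt,zt],1); r=(R.inv()*Ro.from_matrix(T)).as_rotvec()
            if best is None or np.linalg.norm(r)<np.linalg.norm(best): best=r
        rv=best
    print("shift cm",sh.round(2),"rot",rv.round(3),"| tcp",p.round(4),"f",s["force"].round(1),"gap cm",round(s["finger_gap"]*8.54,2),"t",round(s["t"],2),"q6",round(s["q"][5],2))
    print("tool axes in world (cols):\n",M.round(3))
E
python3 -c "
from h import *
go(.467,-.071,.2,.045)"; python3 -m handwheel --help | head -20
```

```text
shift cm [-42.69   1.88 -42.24] rot [ 0.002  0.246 -0.   ] | tcp [ 0.1791 -0.5981  0.2178] f [-0.1  0.3  0.7] gap cm 8.52 t 0.1 q6 -0.18
tool axes in world (cols):
 [[-0.958 -0.     0.287]
 [-0.287  0.002 -0.958]
 [-0.    -1.    -0.002]]invalid input: not JSON, or not a number
```

```bash
python3 -m handwheel '[-42.7,1.9,-42.2,0,0.246,0,4.5,-42.7,1.9,-42.2,0,0.246,0,4.5,-42.7,1.9,-42.2,0,0.246,0,4.5,-42.7,1.9,-42.2,0,0.246,0,4.5,-42.7,1.9,-42.2,0,0.246,0,4.5,-42.7,1.9,-42.2,0,0.246,0,4.5,-42.7,1.9,-42.2,0,0.246,0,4.5,-42.7,1.9,-42.2,0,0.246,0,4.5,-42.7,1.9,-42.2,0,0.246,0,4.5,-42.7,1.9,-42.2,0,0.246,0,4.5]' 40; python3 -c "
from h import *
go(.467,-.071,.09,.045)"
```

```text
t: 0.93
tcp_pos: [0.3794, -0.2313, 0.2054]
tool_rot: [-0.016, 0.707, -0.707, 0.016]
force: [0.4, 0.2, 0.4]
finger_gap: 0.526
shift cm [ -9.46  11.54 -15.63] rot [ 0.    -0.001  0.   ] | tcp [ 0.3794 -0.2313  0.2054] f [0.4 0.2 0.4] gap cm 4.49 t 0.93 q6 0.73
tool axes in world (cols):
 [[-0.999 -0.     0.044]
 [-0.044  0.    -0.999]
 [ 0.    -1.    -0.   ]]
```

```bash
python3 -m handwheel '[-9.46,6,-15.63,0,0,0,4.5,-9.46,11.5,-15.63,0,0,0,4.5,-9.46,11.5,-15.63,0,0,0,4.5,-9.46,11.5,-15.63,0,0,0,4.5,-9.46,11.5,-15.63,0,0,0,4.5,-9.46,11.5,-15.63,0,0,0,4.5,-9.46,11.5,-15.63,0,0,0,4.5,-9.46,11.5,-15.63,0,0,0,4.5]'
python3 - <<'E'
from h import *
s=snap("side");save(s,"s1",(200,120,360,240),5)
t=snap("top");save(t,"t1",(200,150,360,280),5)
go(.467,-.071,.09,.045)
E
```

```text
t: 1.6
tcp_pos: [0.4664, -0.0729, 0.0903]
tool_rot: [-0.017, 0.707, -0.707, 0.016]
force: [0.5, 0.1, -0.1]
finger_gap: 0.528
shift cm [-0.03  0.13 -0.32] rot [-0.001 -0.001 -0.001] | tcp [ 0.4668 -0.0742  0.0913] f [-0.4 -0.1  0.1] gap cm 4.51 t 1.7 q6 1.13
tool axes in world (cols):
 [[-0.999  0.001  0.044]
 [-0.044 -0.001 -0.999]
 [-0.001 -1.     0.001]]
```

View pics/s1.png

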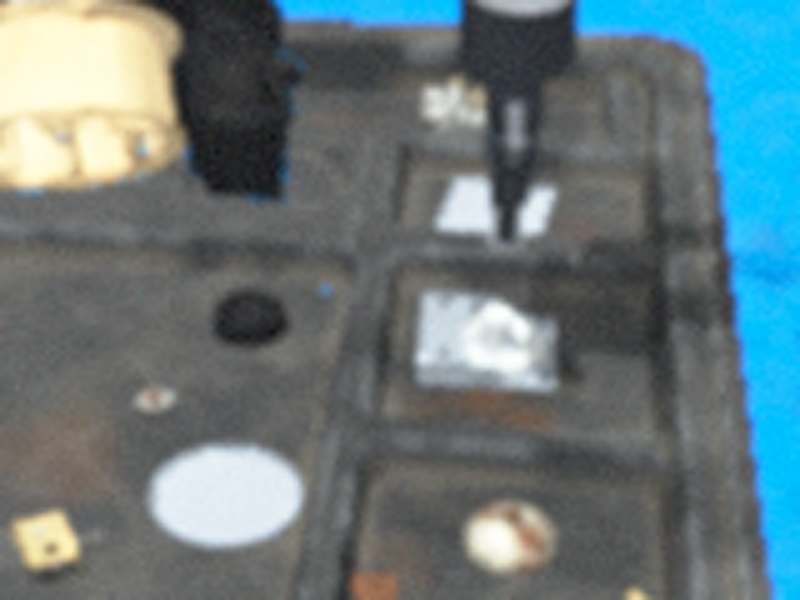

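View pics/t1.png

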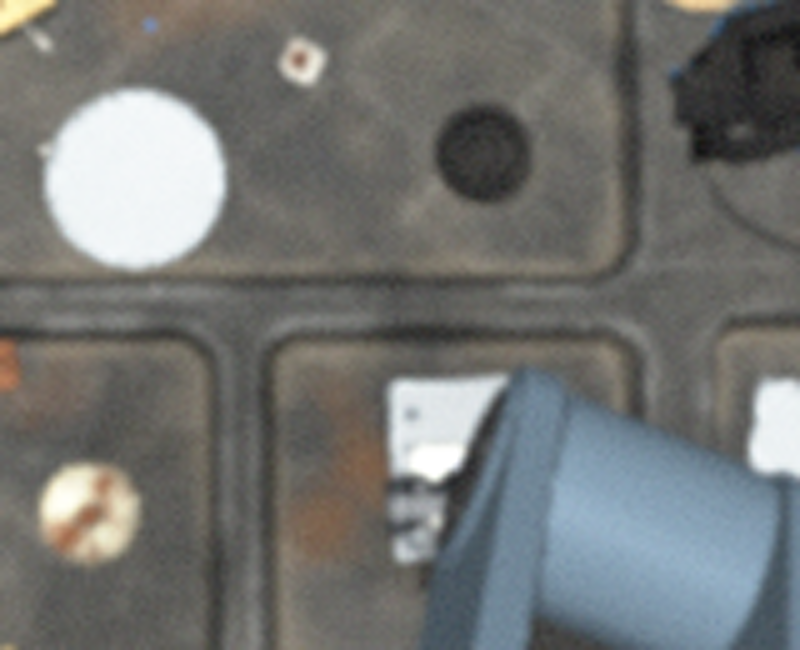

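The side crop shows the gripper above the knob, with the near fingertip's lower end at crop (507,238) and the knob at (500,330). I'll work out the tip height from that pixel.

Run:
```python
from h import *
s=snap("side")
u,v=507.5/5-.5+200,240.5/5-.5+120
for z in(.06,.07,.075,.08,.085,.09): print(z,world(s,u,v,z).round(4))
C=cloud(s)
for dv in range(-8,3,2): print(dv,C[int(v)+dv,int(u)].round(4))
go(.467,-.071,.05,.045)
```

```text
0.06 [ 0.4633 -0.1227  0.06  ]
0.07 [ 0.4634 -0.1064  0.07  ]
0.075 [ 0.4635 -0.0983  0.075 ]
0.08 [ 0.4635 -0.0902  0.08  ]
0.085 [ 0.4635 -0.082   0.085 ]
0.09 [ 0.4636 -0.0739  0.09  ]
-8 [ 0.4659 -0.0183  0.1565]
-6 [ 0.4654 -0.0331  0.1403]
-4 [ 0.4649 -0.0386  0.1295]
-2 [ 0.4644 -0.0346  0.1242]
0 [ 0.4639 -0.0402  0.1131]
2 [ 0.4634 -0.0432  0.1034]
shift cm [-0.02  4.15 -0.35] rot [-0.001 -0.002 -0.002] | tcp [ 0.4668 -0.0745  0.0915] f [-0.5 -0.8 -0.5] gap cm 4.5 t 1.75 q6 1.13
tool axes in world (cols):
 [[-0.999  0.002  0.043]
 [-0.043 -0.001 -0.999]
 [-0.002 -1.     0.001]]
```

Run:
```python
from h import *
s=snap("side");save(s,"s2",(280,130,340,190),10)
C=cloud(s)
u=301
for v in range(150,186,2): print(v,C[v,u].round(3),s["frame"][v,u], end="\n")
print(manip.sense()["tcp_pos"])
```

```text
150 [ 0.468 -0.007  0.196] [74 79 84]
152 [ 0.467 -0.01   0.187] [56 62 68]
154 [ 0.467 -0.009  0.18 ] [48 52 55]
156 [ 0.467 -0.045  0.152] [44 42 53]
158 [ 0.466 -0.023  0.158] [51 53 64]
160 [ 0.466 -0.019  0.152] [42 46 52]
162 [ 0.465 -0.039  0.133] [44 48 54]
164 [ 0.465 -0.043  0.123] [45 46 53]
166 [ 0.464 -0.043  0.115] [55 59 63]
168 [ 0.464 -0.039  0.11 ] [108 116 119]
170 [ 0.462 -0.169  0.021] [105 109 110]
172 [ 0.462 -0.16   0.018] [76 80 81]
174 [ 0.461 -0.16   0.009] [73 75 75]
176 [ 0.461 -0.16  -0.   ] [80 80 77]
178 [ 0.46  -0.154 -0.005] [88 87 88]
180 [ 0.46  -0.136 -0.002] [135 144 142]
182 [ 0.46  -0.069  0.033] [243 246 247]
184 [ 0.459 -0.061  0.03 ] [231 237 236]
[ 0.4668719  -0.07452514  0.09157885]
```

View pics/s2.png

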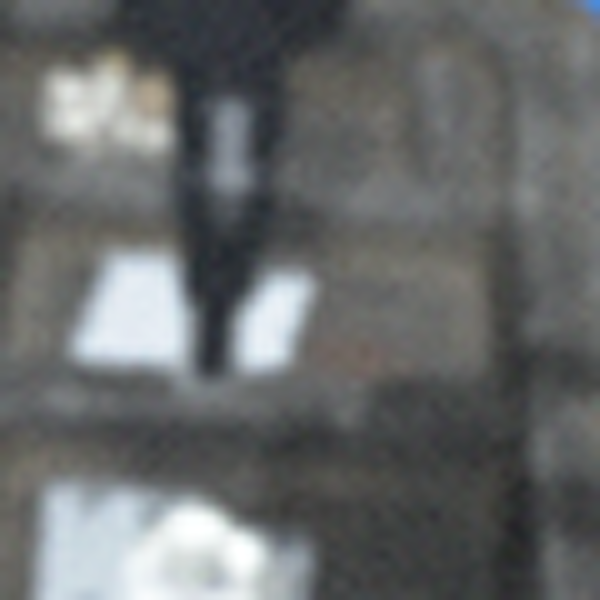

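Visible finger ends near row 168, but the depth there is noisy. I'll lower partway with the fingers straddling the knob and look again.

```bash
python3 -m handwheel '[0,1,-0.35,0,0,0,4.5,0,3,-0.35,0,0,0,4.5,0,4.6,-0.35,0,0,0,4.5,0,4.6,-0.35,0,0,0,4.5,0,4.6,-0.35,0,0,0,4.5]'
python3 - <<'E'
from h import *
s=snap("side");save(s,"s3",(260,130,340,210),8)
go(.467,-.071,.032,.045)
C=cloud(s)
for u in (298,300,302,304): 
  print([tuple(C[v,u].round(3)) for v in range(172,190,2)])
E
```

```text
t: 2.22
tcp_pos: [0.4661, -0.0703, 0.0448]
tool_rot: [-0.015, 0.707, -0.707, 0.015]
force: [-0.2, 0.3, 0.9]
finger_gap: 0.532
shift cm [-0.03  1.33  0.06] rot [-0.    -0.002 -0.001] | tcp [ 0.4666 -0.0704  0.0453] f [-0.6 -0.4  0.3] gap cm 4.54 t 2.27 q6 1.14
tool axes in world (cols):
 [[-0.999  0.001  0.043]
 [-0.043 -0.    -0.999]
 [-0.001 -1.     0.   ]]
[(np.float64(0.473), np.float64(-0.008), np.float64(0.113)), (np.float64(0.472), np.float64(-0.037), np.float64(0.086)), (np.float64(0.472), np.float64(-0.04), np.float64(0.077)), (np.float64(0.471), np.float64(-0.037), np.float64(0.07)), (np.float64(0.471), np.float64(-0.038), np.float64(0.062)), (np.float64(0.47), np.float64(-0.068), np.float64(0.033)), (np.float64(0.47), np.float64(-0.062), np.float64(0.029)), (np.float64(0.469), np.float64(-0.059), np.float64(0.023)), (np.float64(0.469), np.float64(-0.057), np.float64(0.016))]
[(np.float64(0.466), np.float64(-0.016), np.float64(0.109)), (np.float64(0.466), np.float64(-0.033), np.float64(0.09)), (np.float64(0.465), np.float64(-0.035), np.float64(0.08)), (np.float64(0.465), np.
[... 713 characters left out ...]
 np.float64(-0.062), np.float64(0.03)), (np.float64(0.455), np.float64(-0.069), np.float64(0.017)), (np.float64(0.455), np.float64(-0.068), np.float64(0.009))]
[(np.float64(0.453), np.float64(-0.016), np.float64(0.11)), (np.float64(0.45), np.float64(-0.162), np.float64(0.009)), (np.float64(0.45), np.float64(-0.154), np.float64(0.005)), (np.float64(0.449), np.float64(-0.154), np.float64(-0.005)), (np.float64(0.449), np.float64(-0.137), np.float64(-0.002)), (np.float64(0.448), np.float64(-0.122), np.float64(-0.001)), (np.float64(0.448), np.float64(-0.097), np.float64(0.007)), (np.float64(0.448), np.float64(-0.087), np.float64(0.005)), (np.float64(0.448), np.float64(-0.071), np.float64(0.007))]
```

View pics/s3.png

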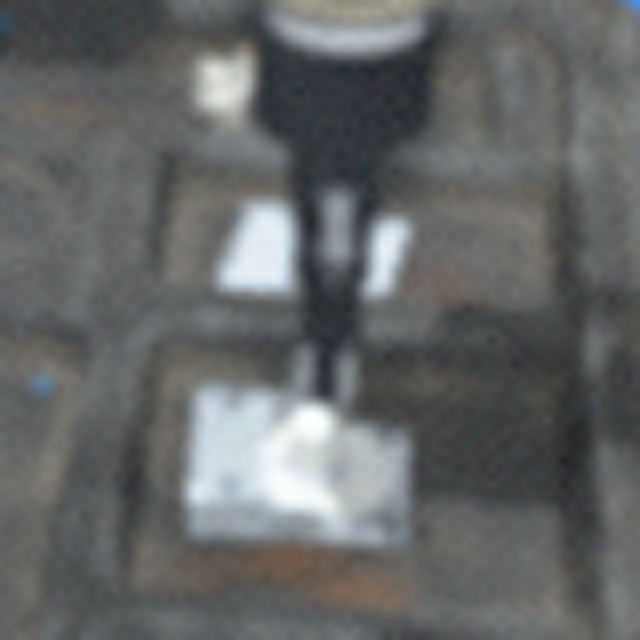

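```bash
python3 -m handwheel '[0,0.5,0,0,0,0,4.5,0,1,0,0,0,0,4.5,0,1.35,0,0,0,0,4.5,0,1.35,0,0,0,0,4.5]'
python3 - <<'E'
from h import *
s=snap("side");save(s,"s4",(260,140,340,210),8)
go(.467,-.071,.032,.045)
C=cloud(s)
for u in (298,300,302): 
  print([C[v,u].round(3).tolist() for v in range(178,194,2)])
E
```

```text
t: 2.6
tcp_pos: [0.4662, -0.0694, 0.0307]
tool_rot: [-0.016, 0.707, -0.707, 0.016]
force: [0.1, -0.1, 0.8]
finger_gap: 0.526
shift cm [-0.07 -0.12  0.16] rot [ 0.    -0.     0.001] | tcp [ 0.4662 -0.0694  0.0308] f [-0.1  0.6  0.4] gap cm 4.48 t 2.65 q6 1.14
tool axes in world (cols):
 [[-0.999 -0.001  0.045]
 [-0.045  0.    -0.999]
 [ 0.001 -1.    -0.   ]]
[[0.471, -0.038, 0.07], [0.471, -0.036, 0.063], [0.47, -0.03, 0.059], [0.47, -0.032, 0.049], [0.469, -0.062, 0.021], [0.469, -0.058, 0.015], [0.468, -0.054, 0.009], [0.468, -0.047, 0.005]]
[[0.465, -0.042, 0.068], [0.464, -0.032, 0.066], [0.464, -0.036, 0.056], [0.463, -0.033, 0.049], [0.462, -0.057, 0.024], [0.462, -0.058, 0.015], [0.461, -0.057, 0.007], [0.461, -0.046, 0.007]]
[[0.458, -0.03, 0.077], [0.457, -0.03, 0.068], [0.457, -0.033, 0.058], [0.456, -0.041, 0.044], [0.455, -0.065, 0.019], [0.455, -0.07, 0.008], [0.454, -0.057, 0.008], [0.454, -0.047, 0.006]]
```

View pics/s4.png

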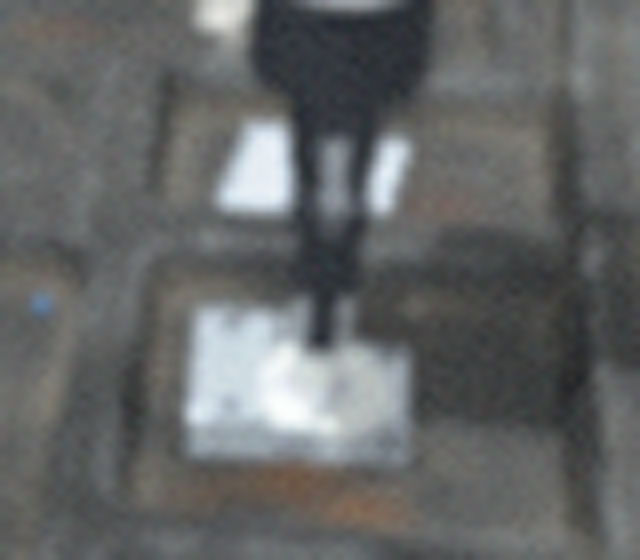

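```bash
python3 -m handwheel '[0,0.3,0.1,0,0,0,4.5,0,0.6,0.15,0,0,0,4.5,0,0.6,0.15,0,0,0,4.5]'
python3 - <<'E'
from h import *
s=snap("side");save(s,"s5",(270,150,330,210),10)
go(.467,-.071,.02,.045)
C=cloud(s)
for u in (298,300,302): 
  print([C[v,u].round(3).tolist() for v in range(182,196,2)])
E
```

```text
t: 2.9
tcp_pos: [0.4664, -0.071, 0.0246]
tool_rot: [-0.016, 0.707, -0.707, 0.016]
force: [0.7, 0.8, 0.1]
finger_gap: 0.525
shift cm [-0.07  0.47  0.01] rot [ 0.    -0.     0.001] | tcp [ 0.4663 -0.071   0.0247] f [ 1.1 -0.3  0.6] gap cm 4.53 t 2.95 q6 1.14
tool axes in world (cols):
 [[-0.999 -0.001  0.045]
 [-0.045  0.    -0.999]
 [ 0.001 -1.    -0.   ]]
[[0.47, -0.036, 0.055], [0.47, -0.029, 0.051], [0.469, -0.041, 0.035], [0.469, -0.057, 0.016], [0.468, -0.057, 0.007], [0.468, -0.043, 0.008], [0.467, -0.027, 0.011]]
[[0.464, -0.038, 0.055], [0.463, -0.034, 0.048], [0.462, -0.038, 0.038], [0.462, -0.058, 0.015], [0.461, -0.057, 0.007], [0.461, -0.05, 0.004], [0.461, -0.025, 0.013]]
[[0.457, -0.033, 0.058], [0.456, -0.04, 0.045], [0.456, -0.038, 0.038], [0.455, -0.069, 0.008], [0.454, -0.055, 0.01], [0.454, -0.049, 0.005], [0.453, -0.038, 0.004]]
```

View pics/s5.png

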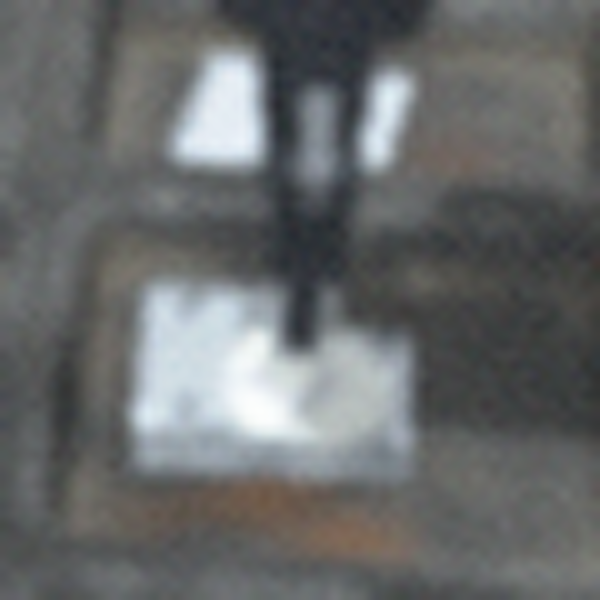

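```bash
python3 -m handwheel '[0,0,0,0,0,0,1,0,0,0,0,0,0,1,0,0,0,0,0,0,1,0,0,0,0,0,0,1,0,0,0,0,0,0,1,0,0,0,0,0,0,1]' 30
python3 - <<'E'
from h import *
s=snap("side");save(s,"s6",(270,150,330,210),10)
go(.467,-.071,.02,.045)
E
```

```text
t: 3.45
tcp_pos: [0.4665, -0.071, 0.0251]
tool_rot: [0.016, -0.707, 0.707, -0.016]
force: [-0.8, 0.1, 0.6]
finger_gap: 0.118
shift cm [-0.05  0.51  0.01] rot [-0. -0. -0.] | tcp [ 0.4665 -0.071   0.0251] f [ 1.  -0.2 -1.2] gap cm 1.03 t 3.5 q6 1.14
tool axes in world (cols):
 [[-0.999  0.     0.045]
 [-0.045 -0.    -0.999]
 [-0.    -1.     0.   ]]
```

View pics/s6.png

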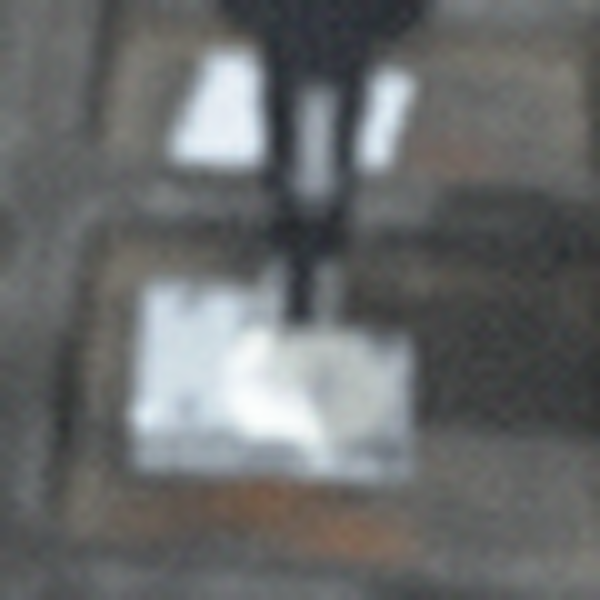

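The gripper closed to 10 mm, so the pads passed above the knob. The real tips sit well above what the tool description implies; from the picture they're about 12 mm above the TCP when closed. I'll open, lower stepwise watching the force, and close again.

```bash
python3 -m handwheel '[0,0,0,0,0,0,4.5,0,0,0,0,0,0,4.5,0,0,0,0,0,0,4.5,0,0,0,0,0,0,4.5,0,0.3,0,0,0,0,4.5,0,0.6,0,0,0,0,4.5,0,0.9,0,0,0,0,4.5,0,1.2,0,0,0,0,4.5,0,1.2,0,0,0,0,4.5]' 30
python3 - <<'E'
from h import *
s=snap("side");save(s,"s7",(270,150,330,210),10)
go(.467,-.071,.005,.045)
E
```

```text
t: 4.25
tcp_pos: [0.4661, -0.0708, 0.0123]
tool_rot: [-0.016, 0.707, -0.707, 0.015]
force: [0.4, 0.6, -0.4]
finger_gap: 0.528
shift cm [-0.08  0.75  0.02] rot [ 0.    -0.     0.001] | tcp [ 0.4662 -0.0709  0.0125] f [-1.2 -0.6 -0.7] gap cm 4.5 t 4.3 q6 1.14
tool axes in world (cols):
 [[-0.999 -0.001  0.045]
 [-0.045  0.    -0.999]
 [ 0.001 -1.    -0.   ]]
```

View pics/s7.png

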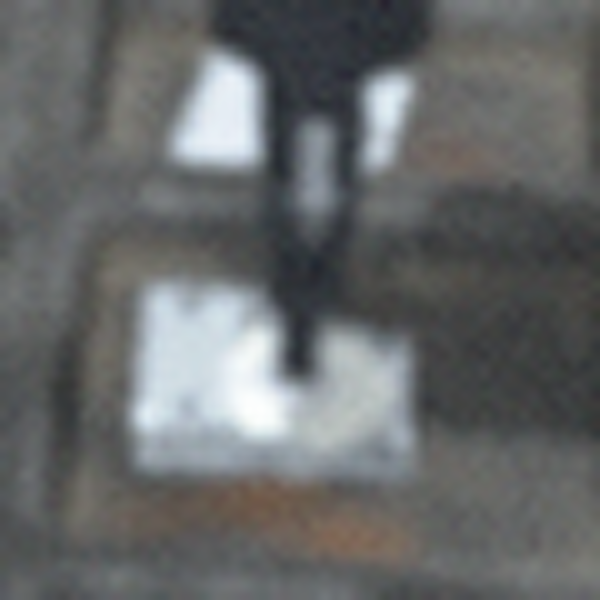

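```bash
python3 -m handwheel '[0,0.3,0,0,0,0,4.5,0,0.6,0,0,0,0,4.5,0,0.9,0,0,0,0,4.5,0,1.2,0,0,0,0,4.5,0,1.2,0,0,0,0,4.5]'
python3 - <<'E'
from h import *
go(.467,-.071,.005,.045)
E
```

```text
t: 4.72
tcp_pos: [0.4661, -0.0709, 0.0004]
tool_rot: [-0.016, 0.707, -0.707, 0.015]
force: [0.4, -0.2, -0.3]
finger_gap: 0.522
shift cm [-0.08 -0.46  0.02] rot [ 0.    -0.     0.001] | tcp [ 4.661e-01 -7.090e-02  4.000e-04] f [ 0.4 -0.2 -0.3] gap cm 4.46 t 4.72 q6 1.14
tool axes in world (cols):
 [[-0.999 -0.001  0.045]
 [-0.045  0.    -0.999]
 [ 0.001 -1.    -0.   ]]
```

```bash
python3 -m handwheel '[0,0,0,0,0,0,1,0,0,0,0,0,0,1,0,0,0,0,0,0,1,0,0,0,0,0,0,1,0,0,0,0,0,0,1,0,0,0,0,0,0,1]' 40
python3 - <<'E'
from h import *
s=snap("side");save(s,"s8",(270,150,330,210),10)
go(.467,-.071,.005,.045)
E
```

```text
t: 5.22
tcp_pos: [0.4665, -0.071, 0.0012]
tool_rot: [0.016, -0.707, 0.707, -0.016]
force: [-0.6, -0.2, 0.2]
finger_gap: 0.242
shift cm [-0.04 -0.38  0.  ] rot [-0. -0. -0.] | tcp [ 0.4666 -0.071   0.0012] f [-0.4 -0.5  1.2] gap cm 2.06 t 5.27 q6 1.14
tool axes in world (cols):
 [[-0.999  0.     0.045]
 [-0.045 -0.    -0.999]
 [-0.    -1.     0.   ]]
```

View pics/s8.png

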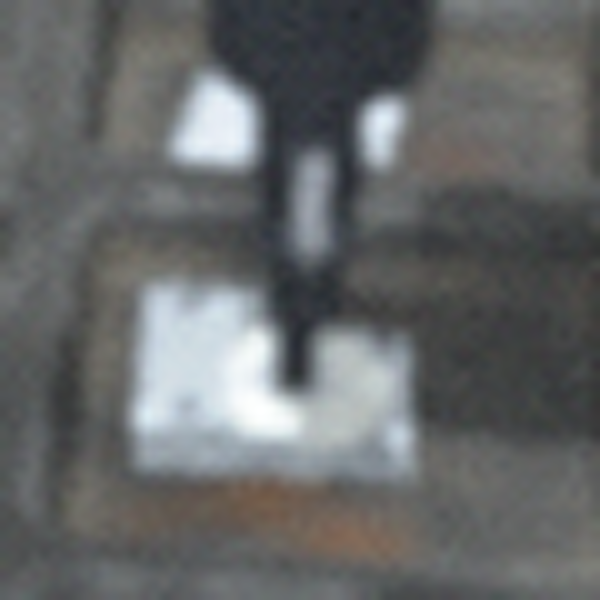

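The gripper stopped at about 2.1 cm, so it's holding the knob. Now I'll slide it 27 mm out of the front along tool +x.

```bash
python3 -m handwheel '[0.4,0,0,0,0,0,1,0.9,0,0,0,0,0,1,1.4,0,0,0,0,0,1,1.9,0,0,0,0,0,1,2.4,0,0,0,0,0,1,2.7,0,0,0,0,0,1,2.7,0,0,0,0,0,1,2.7,0,0,0,0,0,1]' 50
python3 - <<'E'
from h import *
s=snap("side");save(s,"s9",(270,150,330,210),10)
go(.467,-.071,.005,.045)
E
```

```text
t: 5.93
tcp_pos: [0.4385, -0.0722, 0.0012]
tool_rot: [-0.017, 0.707, -0.707, 0.015]
force: [-1.1, -3.0, 5.9]
finger_gap: 0.233
shift cm [-2.86 -0.39  0.01] rot [0.001 0.    0.002] | tcp [ 0.4384 -0.0722  0.0012] f [-1.7 -3.7  6.8] gap cm 2.07 t 5.98 q6 1.11
tool axes in world (cols):
 [[-0.999 -0.002  0.045]
 [-0.045  0.    -0.999]
 [ 0.002 -1.    -0.001]]
```

View pics/s9.png

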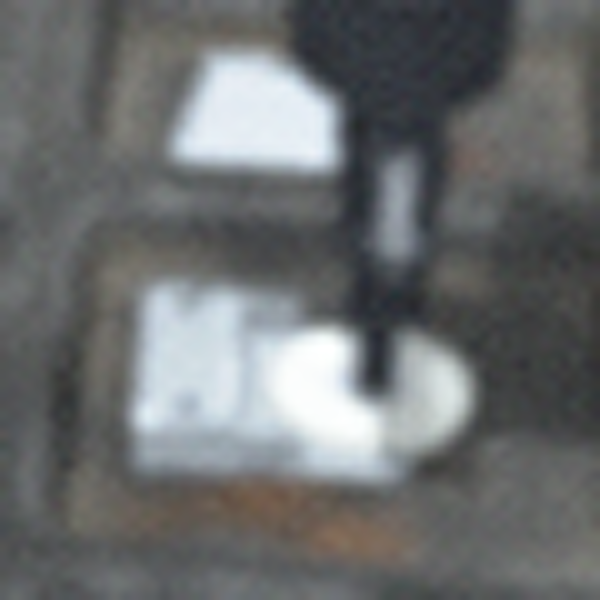

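Cover is out, with its rear clear of the lip. Lift now and carry it to the large dish.

```bash
python3 -m handwheel '[0,-1,0,0,0,0,1,0,-3,0,0,0,0,1,0,-6,0,0,0,0,1,0,-8,0,0,0,0,1,0,-8,0,0,0,0,1,0,-8,0,0,0,0,1]' 50
python3 - <<'E'
from h import *
go(.632,.1135,.08,.045)
E
```

```text
t: 6.48
tcp_pos: [0.4394, -0.0721, 0.0814]
tool_rot: [0.016, -0.707, 0.707, -0.016]
force: [-0.3, 0.3, -0.5]
finger_gap: 0.237
shift cm [-20.08   0.15 -17.67] rot [-0.    -0.    -0.001] | tcp [ 0.4394 -0.0721  0.0814] f [-0.3  0.3 -0.5] gap cm 2.02 t 6.48 q6 1.11
tool axes in world (cols):
 [[-0.999  0.001  0.045]
 [-0.045 -0.    -0.999]
 [-0.001 -1.     0.   ]]
```

```bash
python3 -m handwheel '[-3,0,-2.6,0,0,0,1,-6,0,-5.3,0,0,0,1,-9,0,-8,0,0,0,1,-12,0,-10.6,0,0,0,1,-15,0,-13.3,0,0,0,1,-18,0,-15.9,0,0,0,1,-20.1,0.1,-17.7,0,0,0,1,-20.1,0.1,-17.7,0,0,0,1,-20.1,0.1,-17.7,0,0,0,1,-20.1,0.1,-17.7,0,0,0,1]' 50
python3 - <<'E'
from h import *
s=snap("side");save(s,"s10",(200,160,300,250),8)
go(.632,.1135,.01,.045)
E
```

```text
t: 7.32
tcp_pos: [0.6298, 0.1134, 0.0776]
tool_rot: [0.018, -0.707, 0.707, -0.014]
force: [-0.8, 0.2, -0.5]
finger_gap: 0.233
shift cm [-0.26  6.81 -0.05] rot [-0.    -0.001  0.005] | tcp [0.6298 0.1129 0.0781] f [-0.3 -0.1 -1. ] gap cm 2.01 t 7.37 q6 1.53
tool axes in world (cols):
 [[-0.999 -0.005  0.044]
 [-0.044 -0.    -0.999]
 [ 0.005 -1.     0.   ]]
```

View pics/s10.png

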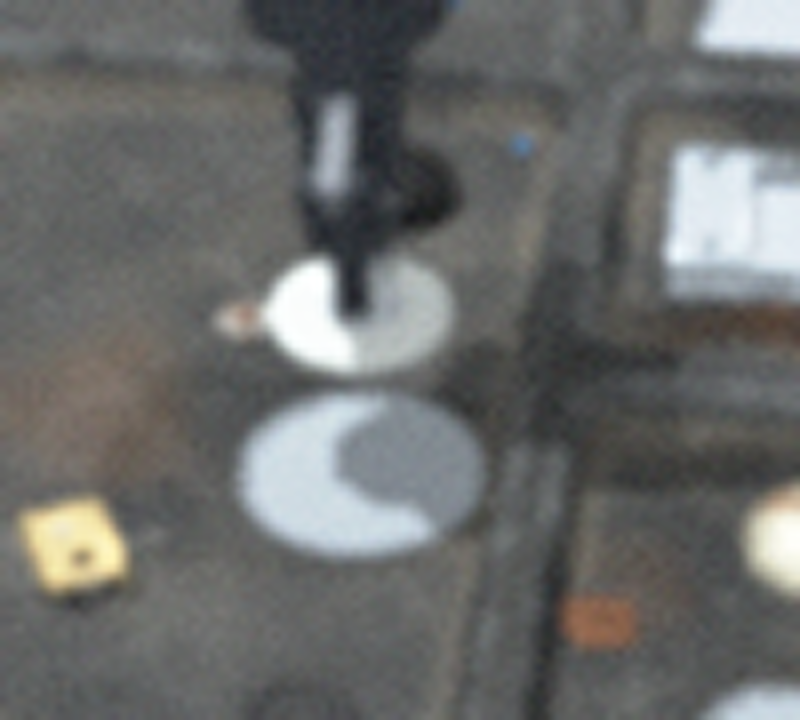

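The cover hangs level in the grip over the dish. Lower it with the small x correction; it should touch down at about TCP z = -0.001.

```bash
python3 -m handwheel '[-0.25,2.5,0,0,0,0,1,-0.25,4.5,0,0,0,0,1,-0.25,6.2,0,0,0,0,1,-0.25,7,0,0,0,0,1,-0.25,7.4,0,0,0,0,1,-0.25,7.6,0,0,0,0,1,-0.25,7.6,0,0,0,0,1,-0.25,7.6,0,0,0,0,1]' 50
python3 - <<'E'
from h import *
s=snap("side");save(s,"s11",(200,160,300,250),8)
go(.632,.1135,-.001,.045)
E
```

```text
t: 8.03
tcp_pos: [0.6355, 0.1135, 0.005]
tool_rot: [0.015, -0.707, 0.707, -0.016]
force: [0.1, -0.1, -0.9]
finger_gap: 0.233
shift cm [ 0.37  0.61 -0.  ] rot [-0.    -0.    -0.002] | tcp [0.6357 0.1136 0.0052] f [-0.3 -0.6 -1.2] gap cm 2.0 t 8.08 q6 1.53
tool axes in world (cols):
 [[-0.999  0.002  0.045]
 [-0.045  0.    -0.999]
 [-0.002 -1.     0.   ]]
```

View pics/s11.png

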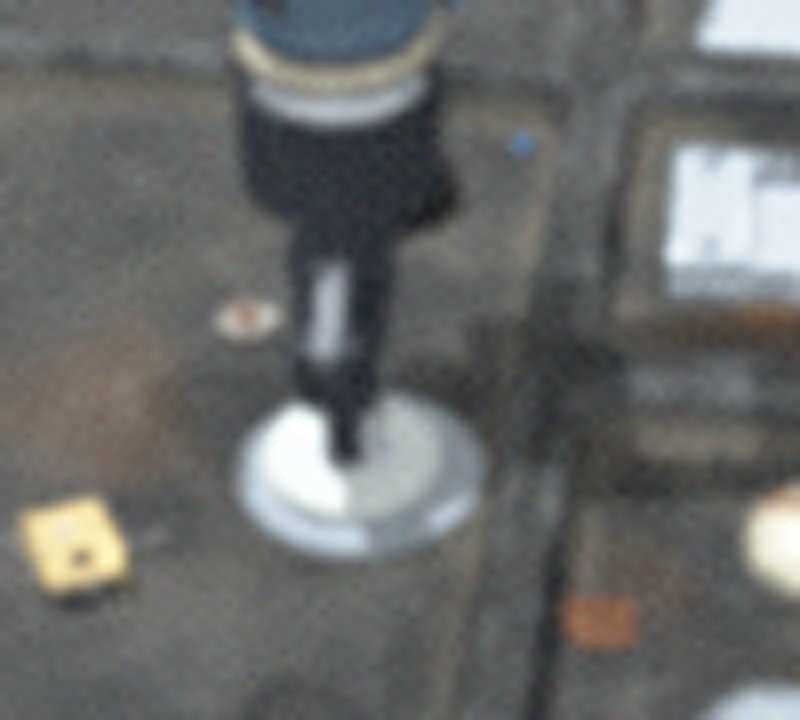

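```bash
python3 -m handwheel '[0.2,0.2,0,0,0,0,1,0.35,0.35,0,0,0,0,1,0.35,0.5,0,0,0,0,1,0.35,0.6,0,0,0,0,1,0.35,0.6,0,0,0,0,1]' 50
python3 - <<'E'
from h import *
go(.632,.1135,-.001,.045)
E
```

```text
t: 8.5
tcp_pos: [0.6309, 0.1137, -0.0008]
tool_rot: [0.016, -0.707, 0.707, -0.016]
force: [-2.6, 0.5, 6.5]
finger_gap: 0.232
shift cm [-0.11  0.02  0.02] rot [-0.     0.     0.001] | tcp [ 0.6309  0.1137 -0.0008] f [-2.6  0.5  6.5] gap cm 1.98 t 8.5 q6 1.53
tool axes in world (cols):
 [[-0.999 -0.001  0.045]
 [-0.045 -0.    -0.999]
 [ 0.001 -1.     0.   ]]
```

It touched at the expected height (6.5 N). Release and rise.

```bash
python3 -m handwheel '[0,0,0,0,0,0,4.5,0,0,0,0,0,0,4.5,0,0,0,0,0,0,4.5,0,0,0,0,0,0,4.5,0,-2,0,0,0,0,4.5,0,-5,0,0,0,0,4.5,0,-9,0,0,0,0,4.5,0,-9,0,0,0,0,6.5,0,-9,0,0,0,0,6.5]' 40
python3 - <<'E'
from h import *
s=snap("side");save(s,"s12",(200,160,300,250),8)
go(.6434,-.078,.09,.045)
E
```

```text
t: 9.25
tcp_pos: [0.6337, 0.1137, 0.0909]
tool_rot: [0.014, -0.707, 0.707, -0.018]
force: [-0.8, -0.8, -1.3]
finger_gap: 0.757
shift cm [-0.29 -0.11 19.19] rot [-0.    -0.    -0.002] | tcp [0.6319 0.1136 0.0889] f [-0.2  0.1 -0.5] gap cm 6.48 t 9.3 q6 1.53
tool axes in world (cols):
 [[-0.999  0.002  0.045]
 [-0.045  0.    -0.999]
 [-0.002 -1.     0.   ]]
```

View pics/s12.png

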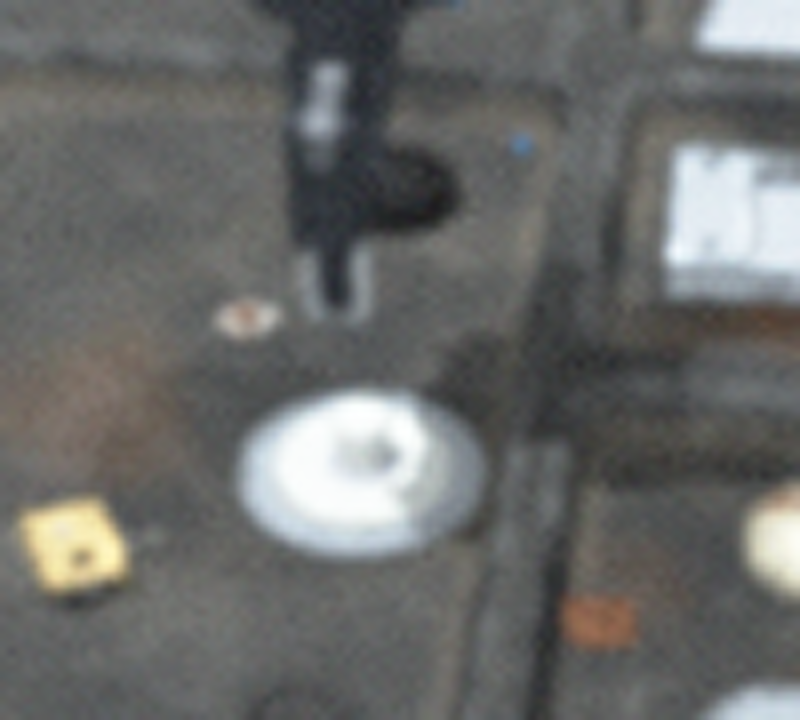

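The cover sits inside its dish, released; its knob is at crop (365,450). Next, the tall cap.

```bash
python3 -m handwheel '[-0.1,0,4,0,0,0,6.7,-0.2,0,8,0,0,0,6.7,-0.3,0,12,0,0,0,6.7,-0.3,0,16,0,0,0,6.7,-0.3,0,19.2,0,0,0,6.7,-0.3,2,19.2,0,0,0,6.7,-0.3,5,19.2,0,0,0,6.7,-0.3,5,19.2,0,0,0,6.7,-0.3,5,19.2,0,0,0,6.7]'
python3 - <<'E'
from h import *
s=snap("side");save(s,"s13",(200,130,300,220),8)
go(.6434,-.078,.01,.045)
E
```

```text
t: 10.05
tcp_pos: [0.6399, -0.0774, 0.0348]
tool_rot: [-0.018, 0.708, -0.706, 0.013]
force: [0.7, -0.4, -0.1]
finger_gap: 0.782
shift cm [-0.18  2.66  0.07] rot [0.001 0.    0.004] | tcp [ 0.6417 -0.0774  0.0366] f [ 0.4  0.1 -0.1] gap cm 6.7 t 10.1 q6 1.23
tool axes in world (cols):
 [[-0.999 -0.004  0.045]
 [-0.045  0.001 -0.999]
 [ 0.004 -1.    -0.001]]
```

View pics/s13.png

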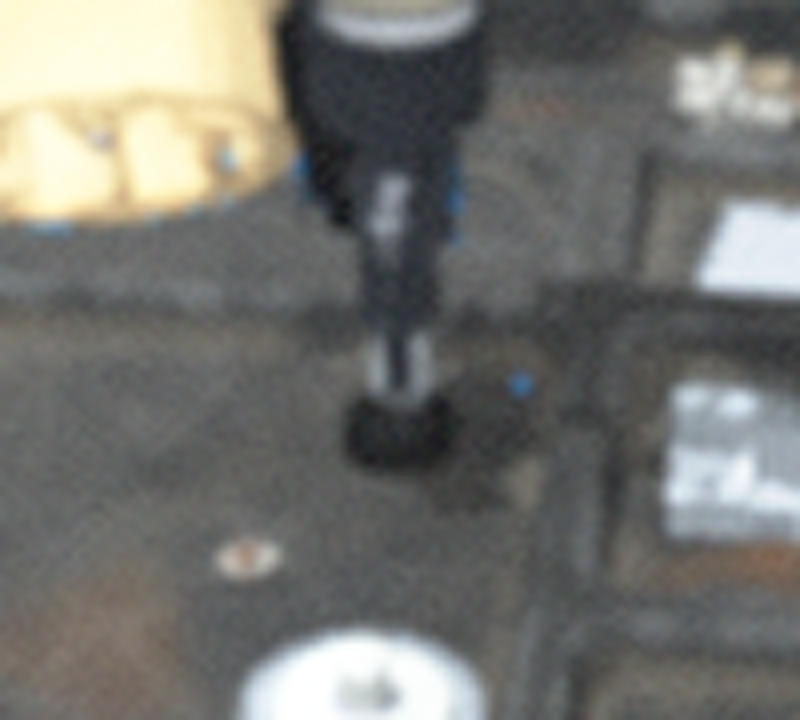

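Run:
```python
from h import *
import pickle
for n in("top0.pkl","side0.pkl"):
    P=cloud(pickle.load(open(n,"rb")))
    m=(P[...,2]>.03)&(P[...,0]>.56)&(P[...,0]<.73)&(P[...,1]<0)&(P[...,1]>-.2)
    Q=P[m]; i=np.argsort(-Q[:,1])[:6]; print(m.sum(),Q[i].round(3).tolist())
s=snap("side");C=cloud(s)
for u in(246,248,250,252): print([C[v,u].round(3).tolist() for v in range(172,190,2)])
```

```text
625 [[0.568, -0.097, 0.03], [0.73, -0.13, 0.151], [0.728, -0.131, 0.146], [0.728, -0.133, 0.148], [0.726, -0.133, 0.146], [0.723, -0.136, 0.147]]
460 [[0.724, -0.127, 0.141], [0.728, -0.128, 0.141], [0.719, -0.135, 0.133], [0.722, -0.136, 0.141], [0.726, -0.136, 0.132], [0.723, -0.137, 0.132]]
[[0.65, -0.035, 0.083], [nan, nan, nan], [0.67, -0.149, -0.009], [0.667, -0.126, -0.003], [0.66, -0.088, 0.014], [0.66, -0.084, 0.007], [0.656, -0.06, 0.016], [0.655, -0.053, 0.012], [0.655, -0.053, 0.003]]
[[0.643, -0.034, 0.084], [0.642, -0.03, 0.078], [0.642, -0.026, 0.073], [0.643, -0.03, 0.062], [0.653, -0.089, 0.014], [0.652, -0.082, 0.01], [0.65, -0.068, 0.01], [0.647, -0.05, 0.015], [0.647, -0.051, 0.005]]
[[0.634, -0.027, 0.089], [0.635, -0.031, 0.079], [0.635, -0.031, 0.07], [0.635, -0.028, 0.064], [0.646, -0.094, 0.011], [0.645, -0.084, 0.009], [0.643, -0.075, 0.006], [0.64, -0.052, 0.013], [0.64, -0.053, 0.004]]
[[0.629, -0.035, 0.084], [0.629, -0.037, 0.075], [0.63, -0.038, 0.066], [0.629, -0.035, 0.06], [0.639, -0.094, 0.011], [0.638, -0.088, 0.007], [0.636, -0.073, 0.008], [0.632, -0.05, 0.016], [0.633, -0.051, 0.006]]
```

Tips are about 25 mm above the TCP at this opening. I'll lower about 4.9 cm in steps, leaving them about 1 cm off the floor.

```bash
python3 -m handwheel '[-0.18,1,0.05,0,0,0,6.7,-0.18,2,0.05,0,0,0,6.7,-0.18,2.8,0.05,0,0,0,6.7,-0.18,3.5,0.05,0,0,0,6.7,-0.18,4.1,0.05,0,0,0,6.7,-0.18,4.5,0.05,0,0,0,6.7,-0.18,4.9,0.05,0,0,0,6.7,-0.18,4.9,0.05,0,0,0,6.7]'
python3 - <<'E'
from h import *
s=snap("side");save(s,"s14",(200,130,300,220),8)
go(.6434,-.078,-.015,.045)
E
```

```text
t: 10.82
tcp_pos: [0.6442, -0.0784, -0.0119]
tool_rot: [-0.016, 0.707, -0.707, 0.015]
force: [0.4, 0.6, 0.4]
finger_gap: 0.786
shift cm [ 0.11  0.36 -0.05] rot [ 0.    -0.     0.001] | tcp [ 0.6445 -0.0784 -0.0114] f [-0.1  0.8  0. ] gap cm 6.72 t 10.87 q6 1.23
tool axes in world (cols):
 [[-0.999 -0.001  0.045]
 [-0.045  0.    -0.999]
 [ 0.001 -1.    -0.   ]]
```

View pics/s14.png

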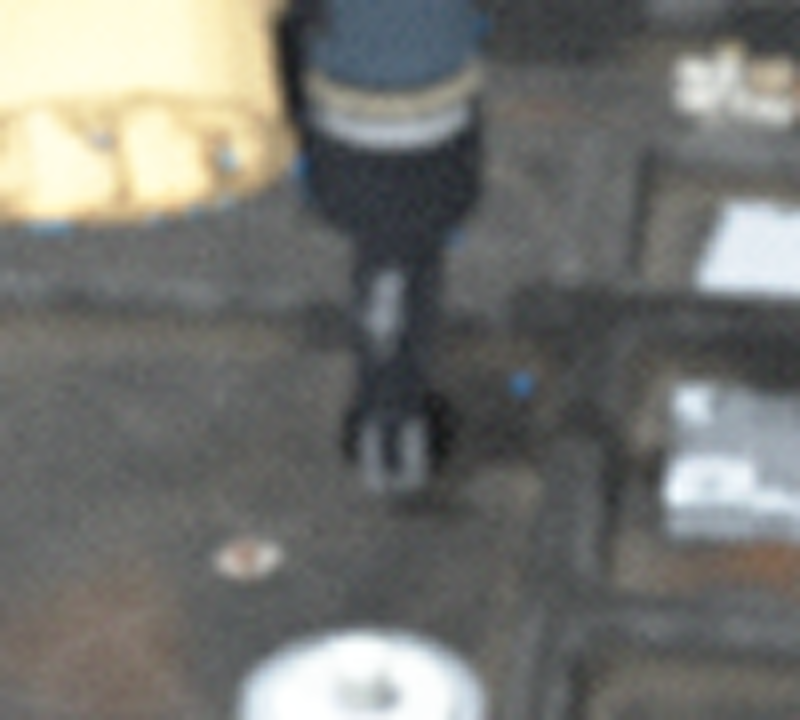

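Fingers straddle the cap, tips at crop (395,490) just above the floor. Close.

```bash
python3 -m handwheel '[0,0,0,0,0,0,4,0,0,0,0,0,0,4,0,0,0,0,0,0,4,0,0,0,0,0,0,4,0,0,0,0,0,0,4]' 30
python3 - <<'E'
from h import *
go(.4624,.3745,.08,.045)
E
```

```text
t: 11.28
tcp_pos: [0.6454, -0.0787, -0.0103]
tool_rot: [0.015, -0.707, 0.707, -0.016]
force: [-0.2, 0.1, 2.3]
finger_gap: 0.58
shift cm [ 16.24  -9.08 -46.09] rot [-0.001 -0.    -0.001] | tcp [ 0.6454 -0.0787 -0.0103] f [-0.2  0.1  2.3] gap cm 4.95 t 11.28 q6 1.23
tool axes in world (cols):
 [[-0.999  0.001  0.045]
 [-0.045 -0.    -0.999]
 [-0.001 -1.     0.001]]
```

```bash
python3 -m handwheel '[0,-2,0,0,0,0,4,0,-5,0,0,0,0,4,0,-9,0,0,0,0,4,1.4,-9,-4,0,0,0,4,2.8,-9,-8,0,0,0,4,4.2,-9,-12,0,0,0,4,5.6,-9,-16,0,0,0,4,7,-9,-20,0,0,0,4,8.4,-9,-24,0,0,0,4,9.8,-9,-28,0,0,0,4]' 30
python3 - <<'E'
from h import *
go(.4624,.3745,.08,.045)
E
```

```text
t: 12.12
tcp_pos: [0.535, 0.1938, 0.079]
tool_rot: [-0.016, 0.707, -0.707, 0.016]
force: [0.3, 0.2, -0.4]
finger_gap: 0.578
shift cm [  6.45  -0.09 -18.37] rot [ 0.    -0.001  0.   ] | tcp [0.535  0.1938 0.079 ] f [ 0.3  0.2 -0.4] gap cm 4.94 t 12.12 q6 1.68
tool axes in world (cols):
 [[-0.999 -0.     0.044]
 [-0.044  0.    -0.999]
 [ 0.    -1.    -0.   ]]
```

```bash
python3 -m handwheel '[1.4,0,-4,0,0,0,4,2.8,0,-8,0,0,0,4,4.2,0,-12,0,0,0,4,5.6,0,-16,0,0,0,4,6.45,0,-18.4,0,0,0,4,6.45,1.5,-18.4,0,0,0,4,6.45,3,-18.4,0,0,0,4,6.45,4.5,-18.4,0,0,0,4,6.45,4.5,-18.4,0,0,0,4,6.45,4.5,-18.4,0,0,0,4]' 30
python3 - <<'E'
from h import *
go(.4624,.3745,-.007,.045)
s=snap("side");save(s,"s15",(250,220,350,310),8)
E
```

```text
t: 12.95
tcp_pos: [0.4626, 0.3728, 0.0333]
tool_rot: [0.017, -0.707, 0.707, -0.015]
force: [0.5, 0.1, 0.4]
finger_gap: 0.584
shift cm [ 0.01  4.03 -0.18] rot [-0.001 -0.     0.002] | tcp [0.4626 0.3728 0.0333] f [0.5 0.1 0.4] gap cm 4.99 t 12.95 q6 2.02
tool axes in world (cols):
 [[-0.999 -0.002  0.045]
 [-0.045 -0.001 -0.999]
 [ 0.002 -1.     0.001]]
```

View pics/s15.png

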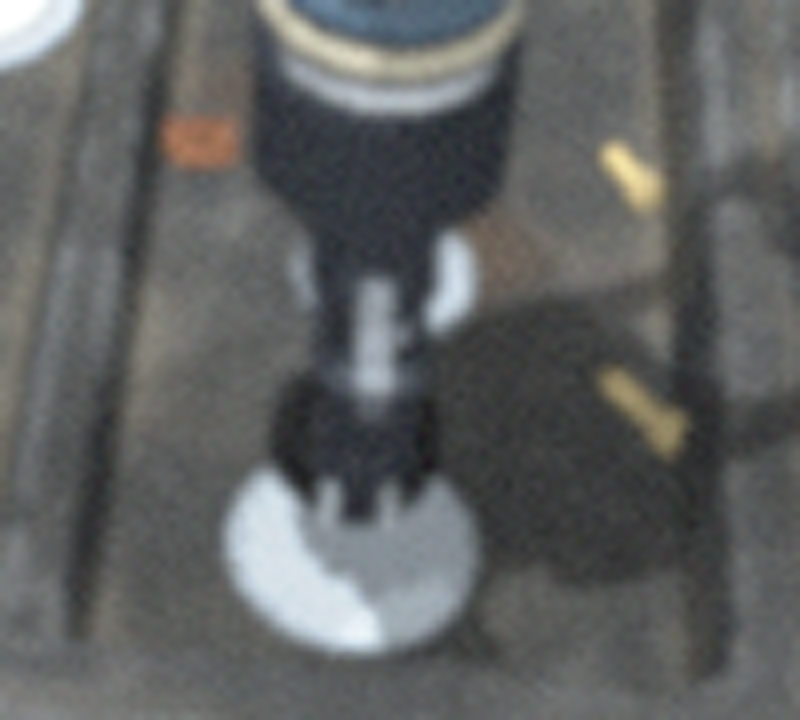

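The tall cap is held over the middle dish. Lower it.

```bash
python3 -m handwheel '[0,1.2,-0.18,0,0,0,4,0,2.2,-0.18,0,0,0,4,0,3,-0.18,0,0,0,4,0,3.6,-0.18,0,0,0,4,0,3.9,-0.18,0,0,0,4,0,4.1,-0.18,0,0,0,4,0,4.1,-0.18,0,0,0,4]' 30
python3 - <<'E'
from h import *
go(.4624,.3745,-.008,.045)
E
```

```text
t: 13.58
tcp_pos: [0.4633, 0.3747, -0.0075]
tool_rot: [0.016, -0.707, 0.707, -0.016]
force: [0.5, 0.2, 0.0]
finger_gap: 0.583
shift cm [0.09 0.05 0.02] rot [-0.    -0.     0.001] | tcp [ 0.4633  0.3747 -0.0075] f [0.5 0.2 0. ] gap cm 4.98 t 13.58 q6 2.02
tool axes in world (cols):
 [[-0.999 -0.001  0.045]
 [-0.045 -0.    -0.999]
 [ 0.001 -1.     0.   ]]
```

```bash
python3 -m handwheel '[0,0.08,0,0,0,0,4,0,0.08,0,0,0,0,4,0,0.08,0,0,0,0,6.5,0,0.08,0,0,0,0,6.5,0,0.08,0,0,0,0,6.5,0,-2,0,0,0,0,6.5,0,-5,0,0,0,0,6.5,0,-9,0,0,0,0,6.5,0,-9,0,0,0,0,6.5]' 30
python3 - <<'E'
from h import *
go(.4500,.137,.08,.045)
s=snap("side");save(s,"s16",(250,220,350,310),8)
E
```

```text
t: 14.33
tcp_pos: [0.4677, 0.3775, 0.0898]
tool_rot: [-0.012, 0.709, -0.705, 0.02]
force: [1.2, 0.7, 1.1]
finger_gap: 0.762
shift cm [ 2.86  0.8  23.95] rot [ 0.006  0.    -0.012] | tcp [0.4677 0.3775 0.0898] f [1.2 0.7 1.1] gap cm 6.51 t 14.33 q6 2.02
tool axes in world (cols):
 [[-0.999  0.012  0.045]
 [-0.045  0.006 -0.999]
 [-0.012 -1.    -0.006]]
```

View pics/s16.png

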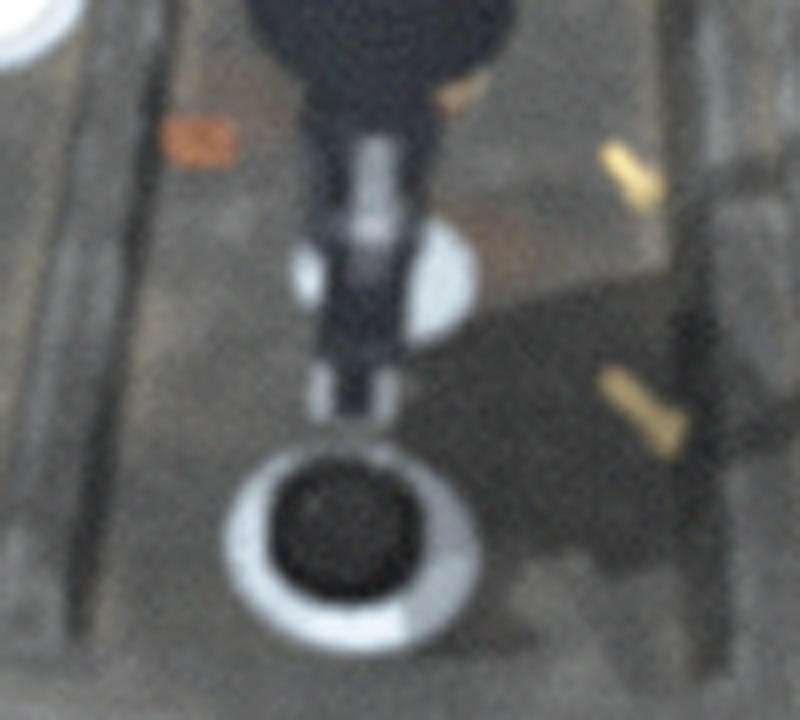

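The tall cap lies flat in the middle dish at crop (345,530). Now the cream cap.

```bash
python3 -m handwheel '[0.5,0,4,0,0,0,7,0.9,0,8,0,0,0,7,1.4,0,12,0,0,0,7,1.8,0,16,0,0,0,7,2.3,0,20,0,0,0,7,2.8,0.8,23.9,0,0,0,7,2.8,2,23.9,0,0,0,7,2.8,3.5,23.9,0,0,0,7,2.8,3.5,23.9,0,0,0,7]' 30
python3 - <<'E'
from h import *
s=snap("side");save(s,"s17",(250,170,350,260),8)
go(.4500,.137,-.0115,.045)
E
```

```text
t: 15.13
tcp_pos: [0.4444, 0.1336, 0.046]
tool_rot: [0.017, -0.707, 0.707, -0.013]
force: [-1.1, 1.1, 0.2]
finger_gap: 0.816
shift cm [-0.55  5.83 -0.25] rot [-0.    -0.001  0.004] | tcp [0.4448 0.1343 0.0468] f [-0.6  0.5 -0.1] gap cm 7.0 t 15.18 q6 1.58
tool axes in world (cols):
 [[-0.999 -0.004  0.044]
 [-0.044 -0.    -0.999]
 [ 0.004 -1.     0.   ]]
```

View pics/s17.png

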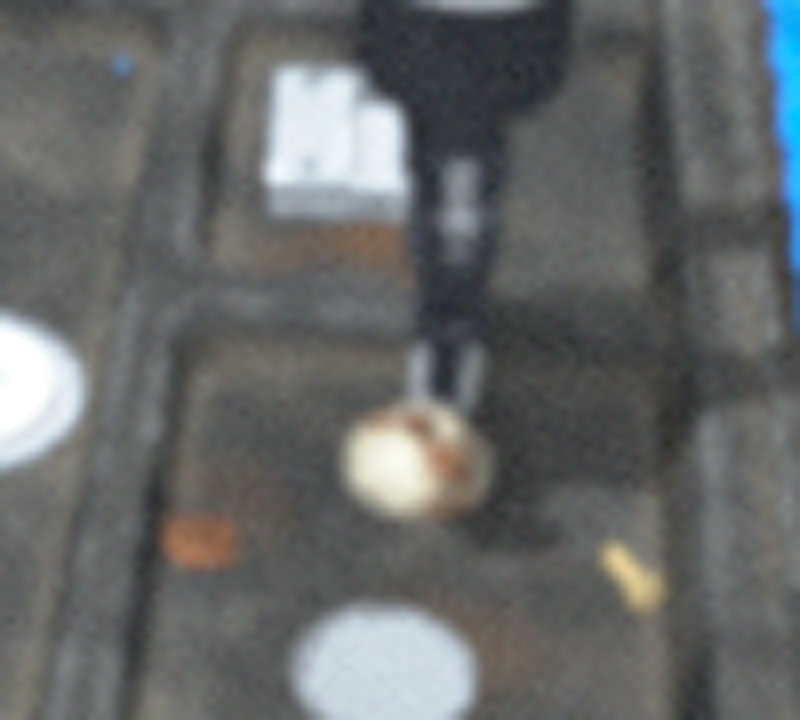

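```bash
python3 -m handwheel '[-0.5,0.8,-0.25,0,0,0,7,-0.5,1.8,-0.25,0,0,0,7,-0.5,2.8,-0.25,0,0,0,7,-0.5,3.6,-0.25,0,0,0,7,-0.5,4.2,-0.25,0,0,0,7,-0.5,4.2,-0.25,0,0,0,7]' 30
python3 - <<'E'
from h import *
s=snap("side");save(s,"s18",(260,170,340,250),8)
go(.4500,.137,-.0115,.045)
E
```

```text
t: 15.68
tcp_pos: [0.45, 0.1378, 0.0046]
tool_rot: [0.017, -0.707, 0.707, -0.015]
force: [0.2, -0.4, -0.6]
finger_gap: 0.817
shift cm [0.03 1.67 0.08] rot [-0.     0.     0.002] | tcp [0.4503 0.1378 0.0052] f [ 0.3 -0.7 -0.2] gap cm 7.01 t 15.73 q6 1.58
tool axes in world (cols):
 [[-0.999 -0.002  0.045]
 [-0.045 -0.    -0.999]
 [ 0.002 -1.     0.   ]]
```

View pics/s18.png

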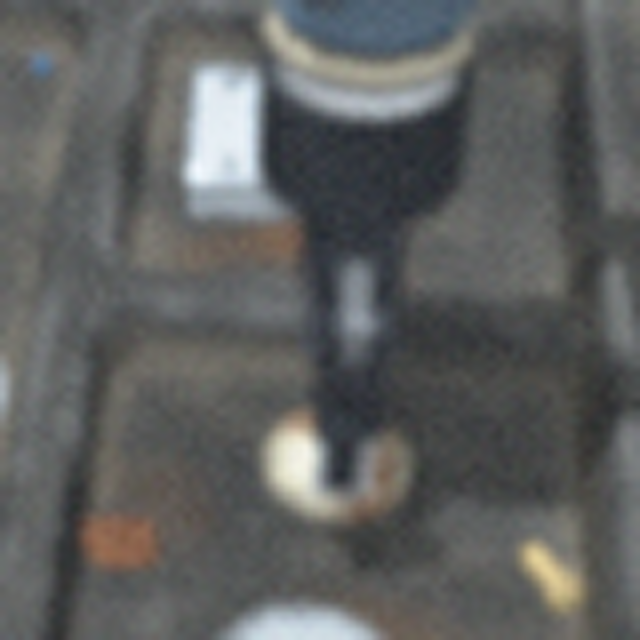

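```bash
python3 -m handwheel '[0,0.5,0,0,0,0,7,0,0.9,0,0,0,0,7,0,1.3,0,0,0,0,7,0,1.6,0,0,0,0,7,0,1.75,0,0,0,0,7,0,1.75,0,0,0,0,7,0,1.75,0,0,0,0,4,0,1.75,0,0,0,0,4,0,1.75,0,0,0,0,4,0,1.75,0,0,0,0,4]' 30
python3 - <<'E'
from h import *
s=snap("side");save(s,"s19",(260,170,340,250),8)
go(.4500,.137,-.0115,.045)
E
```

```text
t: 16.57
tcp_pos: [0.4512, 0.1375, -0.0109]
tool_rot: [0.016, -0.707, 0.707, -0.016]
force: [-0.6, -1.3, 5.4]
finger_gap: 0.59
shift cm [0.11 0.06 0.04] rot [-0. -0. -0.] | tcp [ 0.4511  0.1375 -0.0109] f [-0.7 -2.2  5.9] gap cm 5.05 t 16.62 q6 1.58
tool axes in world (cols):
 [[-0.999  0.     0.045]
 [-0.045 -0.    -0.999]
 [-0.    -1.     0.   ]]
```

View pics/s19.png

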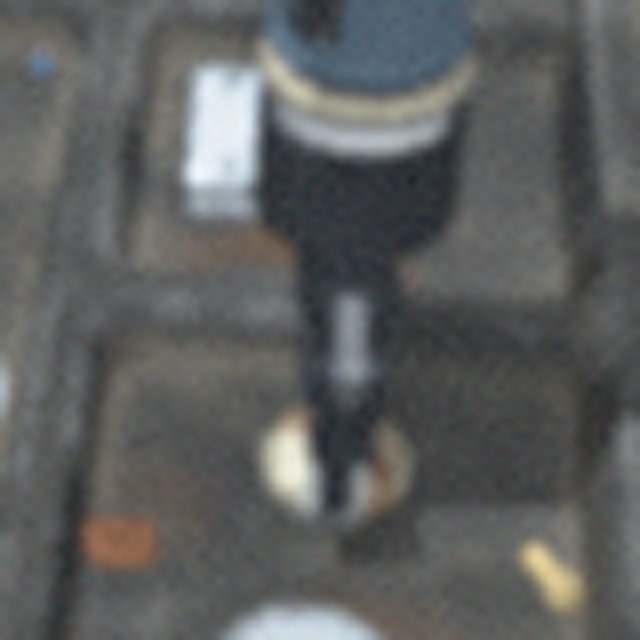

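Gripped at the skirt (5.05 cm reading, in the same proportion as the other grips). Lift.

```bash
python3 -m handwheel '[0,-1,0,0,0,0,4,0,-3,0,0,0,0,4,0,-6,0,0,0,0,4,0,-9,0,0,0,0,4,0,-9,0,0,0,0,4]' 40
python3 - <<'E'
from h import *
s=snap("side");save(s,"s20",(260,130,340,250),6)
go(.4737,-.268,.08,.651)
E
```

```text
t: 17.03
tcp_pos: [0.4541, 0.1381, 0.0831]
tool_rot: [-0.013, 0.707, -0.707, 0.019]
force: [-0.0, 0.3, 0.4]
finger_gap: 0.58
shift cm [-0.23  0.12 40.65] rot [-0.002 -0.606 -0.007] | tcp [0.4532 0.138  0.0813] f [0.7 0.8 0.3] gap cm 4.98 t 17.08 q6 1.58
tool axes in world (cols):
 [[-0.999  0.007  0.045]
 [-0.045  0.001 -0.999]
 [-0.007 -1.    -0.   ]]
```

View pics/s20.png

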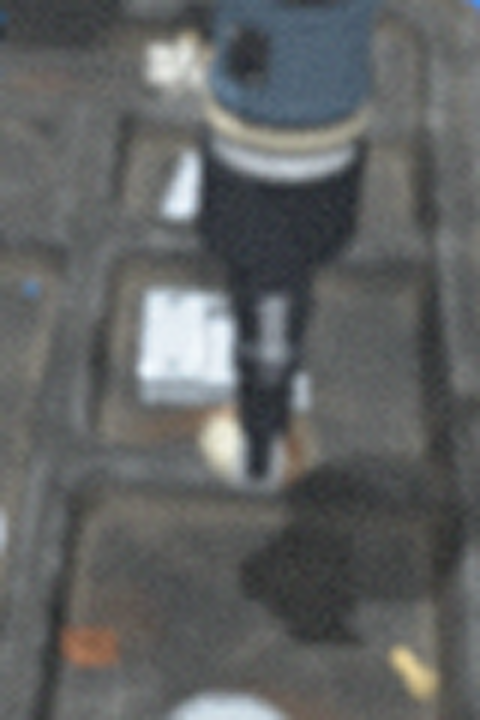

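```bash
python3 -m handwheel '[0,0,4,0,-0.06,0,4,0,0,8,0,-0.12,0,4,0,0,12,0,-0.18,0,4,0,0,16,0,-0.24,0,4,0,0,20,0,-0.3,0,4,0,0,24,0,-0.36,0,4,0,0,28,0,-0.42,0,4,0,0,32,0,-0.48,0,4,0,0,36,0,-0.54,0,4,0,0,40,0,-0.606,0,4]' 40
python3 - <<'E'
from h import *
go(.4737,-.268,.06,.651)
E
```

```text
t: 17.92
tcp_pos: [0.4679, -0.2634, 0.0774]
tool_rot: [-0.227, 0.671, -0.669, 0.226]
force: [1.3, -0.2, -0.4]
finger_gap: 0.581
shift cm [-0.18  1.74  0.73] rot [0.003 0.002 0.   ] | tcp [ 0.4679 -0.2634  0.0774] f [ 1.3 -0.2 -0.4] gap cm 4.96 t 17.92 q6 0.2
tool axes in world (cols):
 [[-0.794 -0.002  0.608]
 [-0.608  0.002 -0.794]
 [ 0.    -1.    -0.003]]
```

```bash
python3 -m handwheel '[-0.18,0.8,0.73,0,0,0,4,-0.18,2,0.73,0,0,0,4,-0.18,3.2,0.73,0,0,0,4,-0.18,4.2,0.73,0,0,0,4,-0.18,5,0.73,0,0,0,4,-0.18,5,0.73,0,0,0,4]' 40
python3 - <<'E'
from h import *
go(.4737,-.268,-.009,.651)
s=snap("side");save(s,"s21",(250,110,350,200),8)
E
```

```text
t: 18.42
tcp_pos: [0.4736, -0.2651, 0.0264]
tool_rot: [-0.227, 0.671, -0.669, 0.225]
force: [-0.0, 0.6, -0.2]
finger_gap: 0.582
shift cm [0.16 3.53 0.26] rot [0.005 0.    0.001] | tcp [ 0.4736 -0.2651  0.0264] f [-0.   0.6 -0.2] gap cm 4.97 t 18.42 q6 0.2
tool axes in world (cols):
 [[-0.795 -0.003  0.606]
 [-0.606  0.003 -0.795]
 [ 0.001 -1.    -0.005]]
```

View pics/s21.png

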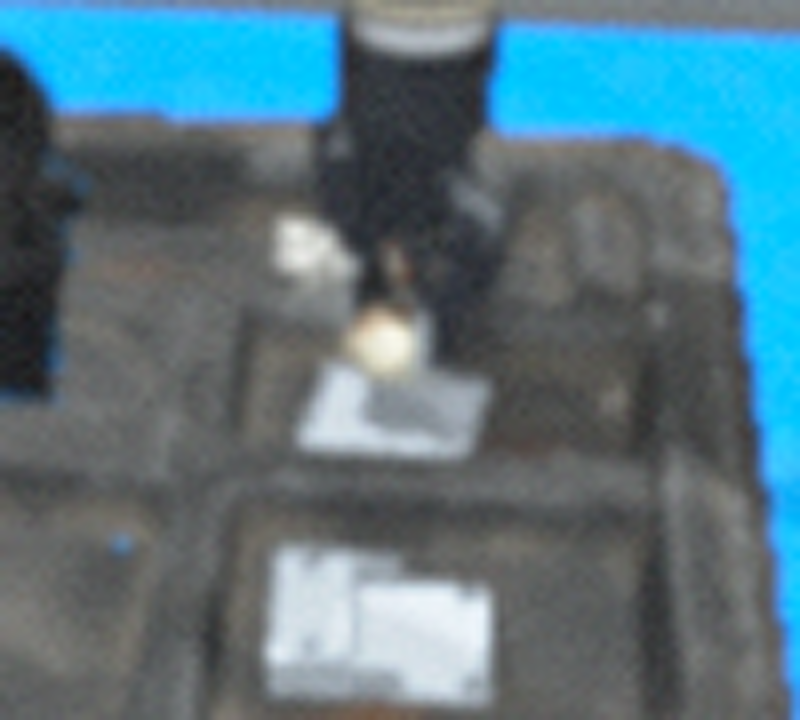

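```bash
python3 -m handwheel '[0.16,0.8,0.26,0,0,0,4,0.16,1.6,0.26,0,0,0,4,0.16,2.3,0.26,0,0,0,4,0.16,2.9,0.26,0,0,0,4,0.16,3.3,0.26,0,0,0,4,0.16,3.5,0.26,0,0,0,4,0.16,3.5,0.26,0,0,0,4]' 40
python3 - <<'E'
from h import *
go(.4737,-.268,-.009,.651)
E
```

```text
t: 19.05
tcp_pos: [0.4748, -0.2695, -0.007]
tool_rot: [-0.226, 0.67, -0.67, 0.226]
force: [-0.2, -0.7, 0.2]
finger_gap: 0.578
shift cm [ 0.    0.2  -0.19] rot [ 0.001 -0.     0.   ] | tcp [ 0.4748 -0.2695 -0.007 ] f [-0.2 -0.7  0.2] gap cm 4.93 t 19.05 q6 0.2
tool axes in world (cols):
 [[-0.796 -0.001  0.606]
 [-0.606  0.001 -0.796]
 [ 0.    -1.    -0.001]]
```

```bash
python3 -m handwheel '[0,0.1,0,0,0,0,4,0,0.18,0,0,0,0,4,0,0.18,0,0,0,0,4,0,0.18,0,0,0,0,6.5,0,0.18,0,0,0,0,6.5,0,0.18,0,0,0,0,6.5,0,-1.5,0,0,0,0,6.5,0,-4,0,0,0,0,6.5,0,-8,0,0,0,0,6.5,0,-9,0,0,0,0,6.5]' 30
python3 - <<'E'
from h import *
s=snap("side");save(s,"s22",(250,110,350,200),8)
go(.60,.1,.10,.045)
E
```

```text
t: 19.88
tcp_pos: [0.4773, -0.2714, 0.0877]
tool_rot: [0.225, -0.668, 0.672, -0.227]
force: [1.5, -0.8, -0.3]
finger_gap: 0.763
shift cm [-32.26  -1.33 -22.15] rot [-0.008  0.606 -0.005] | tcp [ 0.4777 -0.2718  0.0881] f [-0.6  0.3  1.5] gap cm 6.48 t 19.93 q6 0.2
tool axes in world (cols):
 [[-0.795  0.007  0.606]
 [-0.606 -0.006 -0.795]
 [-0.002 -1.     0.009]]
```

View pics/s22.png

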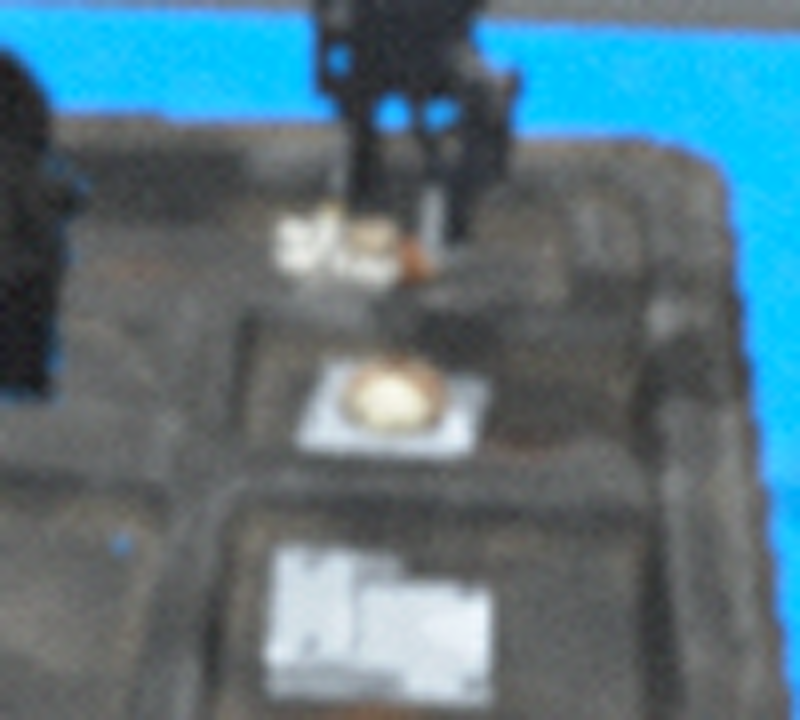

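The cream cap stands in the square dish at crop (392,395). Now the small cap.

```bash
python3 - <<'E'
from h import *
go(.631,.255,.09,.045)
E
python3 -m handwheel '[-3.3,0,-2.3,0,0.06,0,5.6,-6.5,0,-4.4,0,0.12,0,5.6,-9.7,0,-6.6,0,0.18,0,5.6,-13,0,-8.8,0,0.24,0,5.6,-16.2,0,-11,0,0.3,0,5.6,-19.5,0,-13.2,0,0.36,0,5.6,-22.7,0,-15.4,0,0.42,0,5.6,-26,0,-17.6,0,0.48,0,5.6,-29.2,0,-19.8,0,0.54,0,5.6,-32,0,-21.7,0,0.606,0,5.6]'
python3 - <<'E'
from h import *
go(.631,.255,.08,.045)
E
```

```text
shift cm [-44.12  -0.41 -32.61] rot [-0.008  0.606 -0.005] | tcp [ 0.4777 -0.2718  0.0881] f [-0.6  0.3  1.5] gap cm 6.48 t 19.93 q6 0.2
tool axes in world (cols):
 [[-0.795  0.007  0.606]
 [-0.606 -0.006 -0.795]
 [-0.002 -1.     0.009]]
t: 20.77
tcp_pos: [0.5979, 0.0995, 0.0823]
tool_rot: [-0.016, 0.707, -0.707, 0.015]
force: [1.6, -0.7, 0.1]
finger_gap: 0.658
shift cm [ -3.97   0.23 -15.4 ] rot [ 0.    -0.002  0.002] | tcp [0.5979 0.0995 0.0823] f [ 1.6 -0.7  0.1] gap cm 5.62 t 20.77 q6 1.51
tool axes in world (cols):
 [[-0.999 -0.002  0.043]
 [-0.043  0.    -0.999]
 [ 0.002 -1.    -0.   ]]
```

```bash
python3 -m handwheel '[-1,0,-3.9,0,0,0,5.6,-2,0,-7.8,0,0,0,5.6,-3,0,-11.6,0,0,0,5.6,-4,0,-15.4,0,0,0,5.6,-4,1.5,-15.4,0,0,0,5.6,-4,3,-15.4,0,0,0,5.6,-4,4.5,-15.4,0,0,0,5.6,-4,5,-15.4,0,0,0,5.6,-4,5,-15.4,0,0,0,5.6]'
python3 - <<'E'
from h import *
go(.631,.255,-.01,.045)
s=snap("side");save(s,"s23",(190,190,290,280),8)
E
```

```text
t: 21.52
tcp_pos: [0.6292, 0.252, 0.0306]
tool_rot: [0.018, -0.707, 0.707, -0.014]
force: [-0.4, 0.3, 0.8]
finger_gap: 0.657
shift cm [-0.22  4.06 -0.29] rot [-0.001 -0.     0.005] | tcp [0.6292 0.252  0.0306] f [-0.4  0.3  0.8] gap cm 5.61 t 21.52 q6 1.74
tool axes in world (cols):
 [[-0.999 -0.005  0.045]
 [-0.045 -0.001 -0.999]
 [ 0.005 -1.     0.001]]
```

View pics/s23.png

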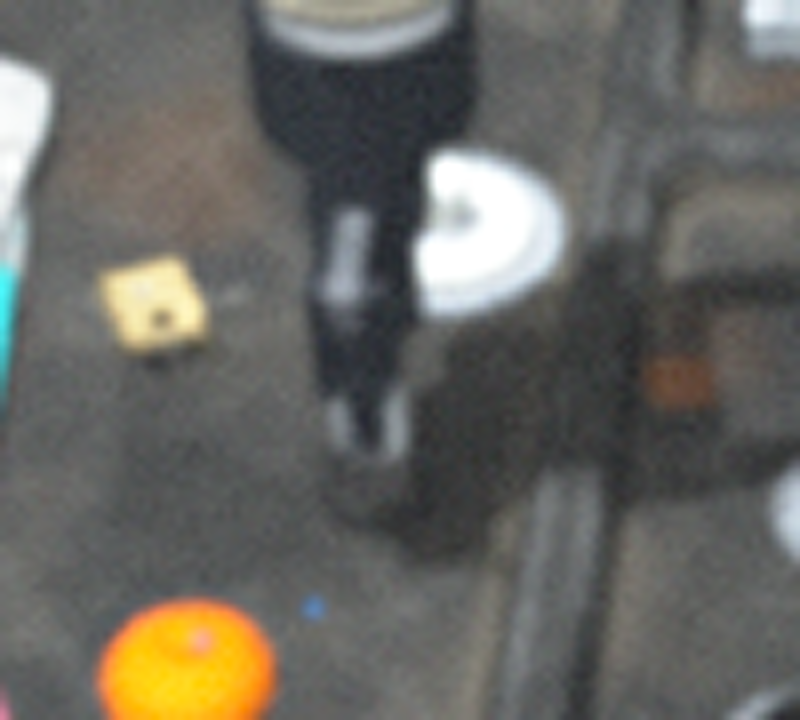

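```bash
python3 -m handwheel '[-0.1,0.8,-0.3,0,0,0,5.6,-0.15,1.6,-0.3,0,0,0,5.6,-0.15,2.3,-0.3,0,0,0,5.6,-0.15,2.9,-0.3,0,0,0,5.6,-0.15,3.4,-0.3,0,0,0,5.6,-0.15,3.8,-0.3,0,0,0,5.6,-0.15,3.8,-0.3,0,0,0,5.6]'
python3 - <<'E'
from h import *
go(.631,.255,-.0085,.045)
s=snap("side");save(s,"s24",(205,200,275,270),10)
E
```

```text
t: 22.15
tcp_pos: [0.632, 0.2553, -0.0056]
tool_rot: [0.016, -0.707, 0.707, -0.015]
force: [0.3, -0.0, 0.1]
finger_gap: 0.657
shift cm [0.1  0.29 0.02] rot [-0.    -0.     0.002] | tcp [ 0.632   0.2553 -0.0056] f [ 0.3 -0.   0.1] gap cm 5.61 t 22.15 q6 1.75
tool axes in world (cols):
 [[-0.999 -0.002  0.045]
 [-0.045 -0.    -0.999]
 [ 0.002 -1.     0.   ]]
```

View pics/s24.png

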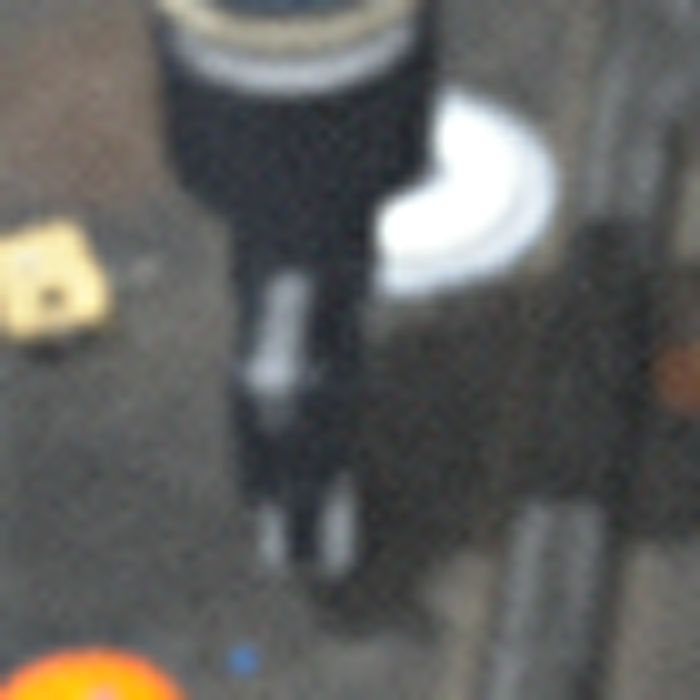

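Lower 3.5 mm more, then close gently.

```bash
python3 -m handwheel '[0.05,0.2,0,0,0,0,5.6,0.05,0.35,0,0,0,0,5.6,0.05,0.35,0,0,0,0,5.6,0.05,0.35,0,0,0,0,3,0.05,0.35,0,0,0,0,3,0.05,0.35,0,0,0,0,3,0.05,0.35,0,0,0,0,3,0.05,0.35,0,0,0,0,3]' 30
python3 - <<'E'
from h import *
go(.631,.255,-.009,.045)
E
```

```text
t: 22.87
tcp_pos: [0.6325, 0.2556, -0.0074]
tool_rot: [-0.016, 0.707, -0.707, 0.016]
force: [-0.7, 0.1, 3.5]
finger_gap: 0.459
shift cm [0.16 0.16 0.05] rot [ 0.    -0.    -0.001] | tcp [ 0.6325  0.2556 -0.0074] f [-0.7  0.1  3.5] gap cm 3.92 t 22.87 q6 1.75
tool axes in world (cols):
 [[-0.999  0.001  0.045]
 [-0.045  0.    -0.999]
 [-0.001 -1.    -0.   ]]
```

Gripped (3.9 cm reading). Lift and look.

```bash
python3 -m handwheel '[0,-0.5,0,0,0,0,3,0,-1.5,0,0,0,0,3,0,-3.5,0,0,0,0,3,0,-6,0,0,0,0,3,0,-8.5,0,0,0,0,3,0,-8.5,0,0,0,0,3]' 30
python3 - <<'E'
from h import *
go(.457,.251,.08,.045)
s=snap("side");save(s,"s25",(190,170,290,270),8)
E
```

```text
t: 23.37
tcp_pos: [0.6361, 0.2565, 0.0832]
tool_rot: [-0.012, 0.708, -0.706, 0.02]
force: [1.1, 1.0, 0.8]
finger_gap: 0.458
shift cm [17.92  0.13 -0.26] rot [ 0.002 -0.    -0.011] | tcp [0.6361 0.2565 0.0832] f [1.1 1.  0.8] gap cm 3.91 t 23.37 q6 1.75
tool axes in world (cols):
 [[-0.999  0.011  0.045]
 [-0.045  0.002 -0.999]
 [-0.011 -1.    -0.002]]
```

View pics/s25.png

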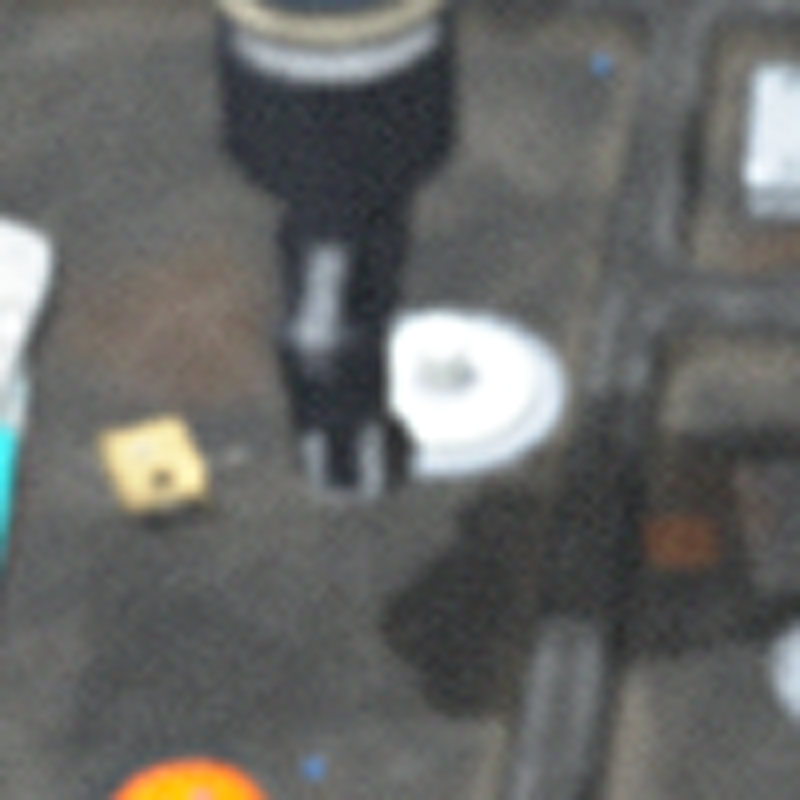

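The small cap is held; its edge shows at (405,440) and the floor spot is empty. Carry it to the small dish.

```bash
python3 -m handwheel '[3.5,0,0,0,0,0,3,7,0,0,0,0,0,3,10.5,0,-0.1,0,0,0,3,14,0,-0.2,0,0,0,3,17.5,0,-0.26,0,0,0,3,17.8,1.5,-0.26,0,0,0,3,17.8,3.5,-0.26,0,0,0,3,17.8,5,-0.26,0,0,0,3,17.8,5,-0.26,0,0,0,3,17.8,5,-0.26,0,0,0,3]' 30
python3 - <<'E'
from h import *
go(.4583,.251,-.005,.045)
s=snap("side");save(s,"s26",(250,190,350,280),8)
E
```

```text
t: 24.25
tcp_pos: [0.4532, 0.2498, 0.0261]
tool_rot: [0.017, -0.707, 0.707, -0.015]
force: [0.2, 0.1, 0.2]
finger_gap: 0.462
shift cm [-0.53  3.11 -0.1 ] rot [-0.001 -0.     0.003] | tcp [0.4532 0.2498 0.0261] f [0.2 0.1 0.2] gap cm 3.95 t 24.25 q6 1.81
tool axes in world (cols):
 [[-0.999 -0.003  0.045]
 [-0.045 -0.001 -0.999]
 [ 0.003 -1.     0.001]]
```

View pics/s26.png

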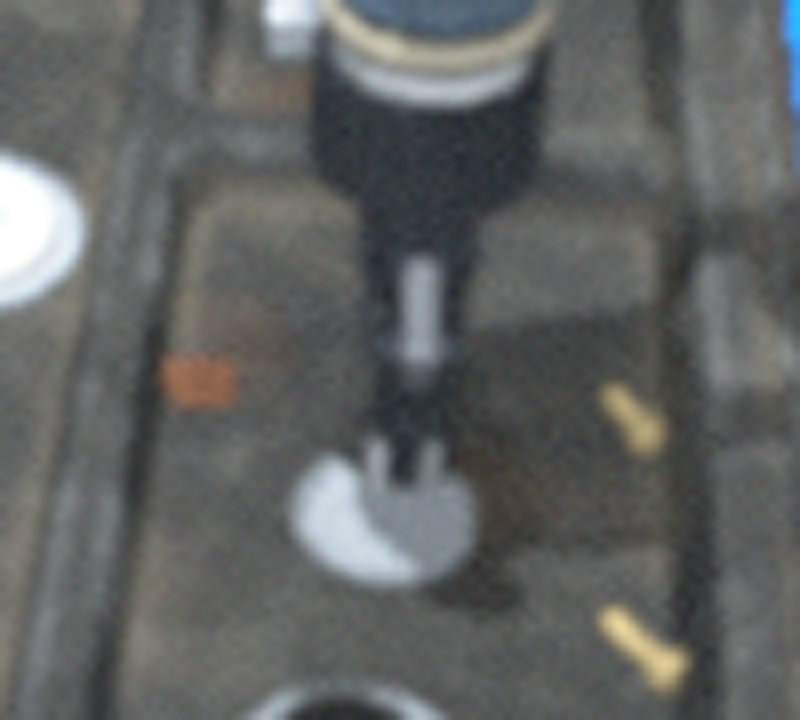

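```bash
python3 -m handwheel '[-0.2,0.8,-0.1,0,0,0,3,-0.45,1.5,-0.1,0,0,0,3,-0.45,2.1,-0.1,0,0,0,3,-0.45,2.6,-0.1,0,0,0,3,-0.45,2.9,-0.1,0,0,0,3,-0.45,3.0,-0.1,0,0,0,3,-0.45,3.0,-0.1,0,0,0,3]' 30
python3 - <<'E'
from h import *
go(.4583,.251,-.0055,.045)
s=snap("side");save(s,"s27",(250,190,350,280),8)
E
```

```text
t: 24.88
tcp_pos: [0.4584, 0.2512, -0.0033]
tool_rot: [0.016, -0.707, 0.707, -0.016]
force: [0.7, -0.6, -0.2]
finger_gap: 0.463
shift cm [0.01 0.22 0.02] rot [-0.    -0.     0.001] | tcp [ 0.4584  0.2512 -0.0033] f [ 0.7 -0.6 -0.2] gap cm 3.95 t 24.88 q6 1.81
tool axes in world (cols):
 [[-0.999 -0.001  0.045]
 [-0.045 -0.    -0.999]
 [ 0.001 -1.     0.   ]]
```

View pics/s27.png

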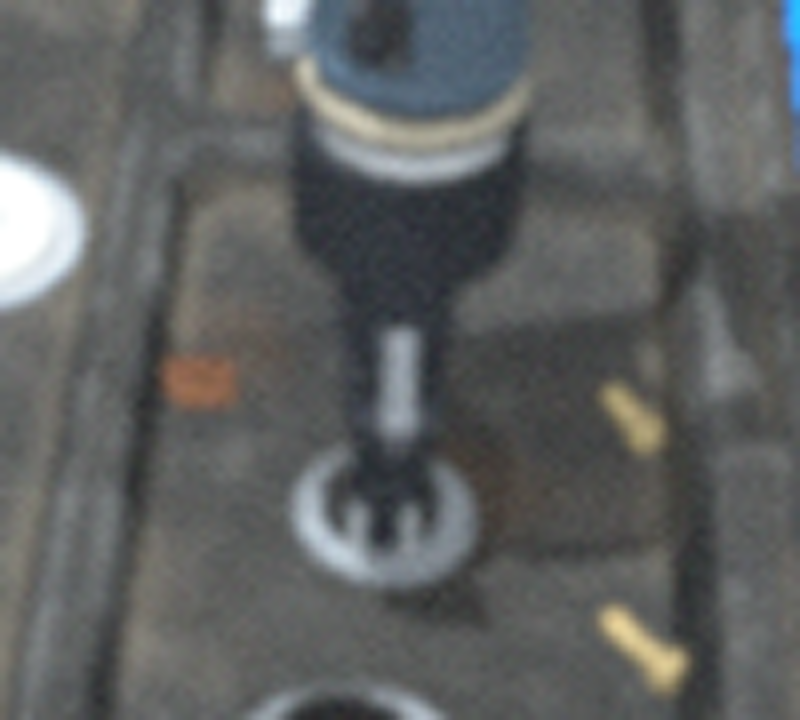

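The small cap is centred in the small dish at (385,500). Down another 2.5 mm, release and rise.

```bash
python3 -m handwheel '[0,0.1,0,0,0,0,3,0,0.2,0,0,0,0,3,0,0.22,0,0,0,0,3,0,0.22,0,0,0,0,5.5,0,0.22,0,0,0,0,5.5,0,0.22,0,0,0,0,5.5,0,-1.5,0,0,0,0,5.5,0,-4,0,0,0,0,5.5,0,-8,0,0,0,0,5.5,0,-12,0,0,0,0,5.5]' 30
python3 - <<'E'
from h import *
go(.30,-.40,.2)
E
```

```text
t: 25.77
tcp_pos: [0.4575, 0.2509, 0.1174]
tool_rot: [0.017, -0.707, 0.707, -0.015]
force: [0.9, -0.3, 0.2]
finger_gap: 0.645
shift cm [18.67 -8.14 64.33] rot [0. 0. 0.] | tcp [0.4575 0.2509 0.1174] f [ 0.9 -0.3  0.2] gap cm 5.51 t 25.77 q6 1.81
tool axes in world (cols):
 [[-0.999 -0.003  0.045]
 [-0.045 -0.001 -0.999]
 [ 0.003 -1.     0.001]]
```

```bash
python3 -m handwheel '[0,-4,0,0,0,0,5.5,0,-8,0,0,0,0,5.5,0,-8,4,0,0,0,5.5,0,-8,8,0,0,0,5.5,0,-8,12,0,0,0,5.5,0,-8,16,0,0,0,5.5,0,-8,20,0,0,0,5.5,0,-8,24,0,0,0,5.5,0,-8,28,0,0,0,5.5,0,-8,32,0,0,0,5.5]' 30 && python3 -m handwheel '[0,0,4,0,0,0,5.5,0,0,8,0,0,0,5.5,0,0,12,0,0,0,5.5,0,0,16,0,0,0,5.5,1.5,0,20,0,0,0,5.5,4,0,23,0,0,0,5.5,7,0,26,0,0,0,5.5,10,0,29,0,0,0,5.5,13,0,32,0,0,0,5.5,16,0,34,0,0,0,5.5]'
python3 - <<'E'
from h import *
go(.2,-.55,.2)
s=snap("top");save(s,"t9",scale=1.5)
E
```

```text
t: 26.6
tcp_pos: [0.4725, -0.0702, 0.1972]
tool_rot: [-0.016, 0.707, -0.707, 0.016]
force: [0.9, 0.9, 0.1]
finger_gap: 0.644
t: 27.43
tcp_pos: [0.3271, -0.4178, 0.1972]
tool_rot: [0.015, -0.706, 0.708, -0.016]
force: [0.6, -1.6, -0.9]
finger_gap: 0.643
shift cm [13.28 -0.26 12.64] rot [0. 0. 0.] | tcp [ 0.3271 -0.4178  0.1972] f [ 0.6 -1.6 -0.9] gap cm 5.49 t 27.43 q6 0.41
tool axes in world (cols):
 [[-0.999  0.001  0.044]
 [-0.044 -0.002 -0.999]
 [-0.001 -1.     0.002]]
```

View pics/t9.png

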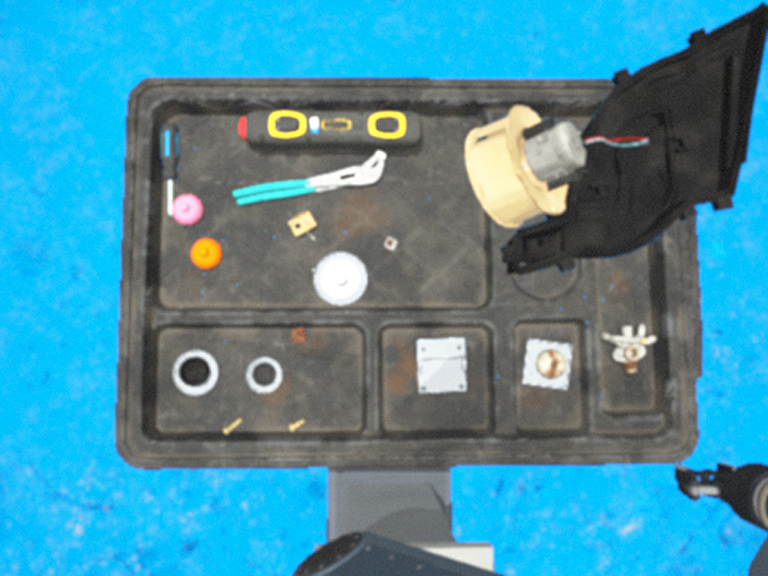

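All four look placed. I'll check with crops and measured offsets.

Run:
```python
from h import *
s=snap("top")
im=s["frame"][:,:,::-1]
cs=[im[v-22:v+22,u-22:u+22] for u,v in((130,248),(176,250),(227,185),(365,242))]
o=np.vstack([np.hstack([cv2.resize(c,None,fx=6.5,fy=6.5,interpolation=cv2.INTER_CUBIC) for c in cs[i:i+2]]) for i in(0,2)])
cv2.imwrite("pics/t10.png",o)
P=cloud(s)
for n,c in(("tall",(.4624,.3745)),("small",(.457,.251)),("cover",(.632,.1135)),("cream",(.4737,-.268))):
    d=np.hypot(P[...,0]-c[0],P[...,1]-c[1])
    m=(d<.05)&(P[...,2]>.0075 if n!="small" else P[...,2]>.0085)
    Q=P[m]; print(n,m.sum(),"centre",((Q[:,:2].max(0)+Q[:,:2].min(0))/2-c).round(4),"mean",(Q[:,:2].mean(0)-c).round(4),"ztop pct",np.percentile(Q[:,2],[10,50,90]).round(4))
```

```text
tall 380 centre [-0.0009 -0.0019] mean [ 0.0018 -0.0033] ztop pct [0.0096 0.0172 0.0239]
small 182 centre [-0.0056 -0.0006] mean [ 0.0006 -0.0013] ztop pct [0.0091 0.0122 0.0156]
cover 479 centre [-0.0016 -0.002 ] mean [-0.0016 -0.0022] ztop pct [0.008  0.0101 0.0294]
cream 351 centre [-0.0029  0.0014] mean [-0.0018 -0.0024] ztop pct [0.0109 0.02   0.025 ]
```

View pics/t10.png

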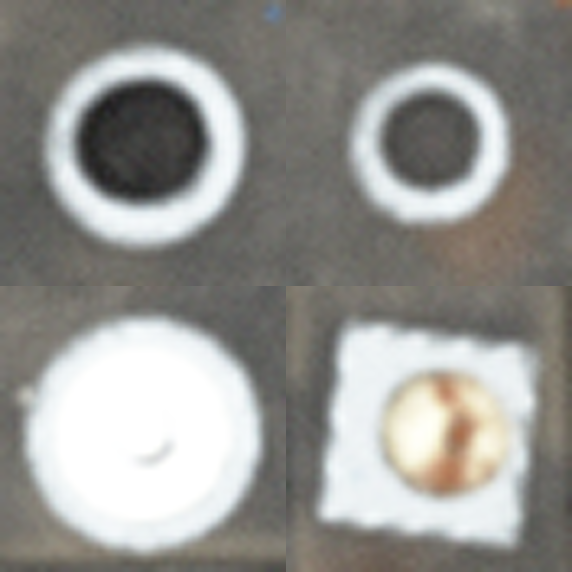

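The crops show all four covers flat and well centred: small, tall and metal are within about 2 mm, and the cream cap is about 5 mm off (17 mm allowed). The arm is clear, so I'll hand in.

```bash
python3 -m handwheel '[0,0,0,0,0,0,5.5,0,0,0,0,0,0,5.5,0,0,0,0,0,0,5.5]'; python3 -c "
from h import *
print(manip.sign_off())"
```

```text
t: 27.78
tcp_pos: [0.3292, -0.414, 0.197]
tool_rot: [-0.016, 0.707, -0.707, 0.016]
force: [-0.2, 0.5, -0.6]
finger_gap: 0.643
the job is handed in; nothing more can be done
None
```

All four covers are in their dishes and the job was handed in at 27.8 s of the 109 s allowed. I slid the metal cover out of the holder's open front by its knob and lifted it into the large dish. Then I placed the tall cap in the middle dish, the cream cap in the square dish and the small cap in the smallest dish.

- **Last checks:** in the final top pictures every cover lies flat and right way up inside its own dish. The small, tall and metal covers are within about 2 mm of centre. The cream cap is about 5 mm off, against 17 mm allowed. The arm was parked clear and the wrist force was close to zero.
- **Grip missed once:** the first grip on the knob closed above it. The real fingertips sat 10 to 25 mm above the reported TCP, not 17 mm ahead of it, so I used heights judged from the pictures and the force instead.
- **Readings that disagreed:** the side camera read about 3 mm low in height and the top camera about 1 mm high. The gripper opening read about 7–9% under the real widths. An outline-based depth check put the small cap 5.6 mm off in x, but its mean position and the crop both put it within about 1.5 mm. None of this affected the placing.

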